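# Square a leaded-glass panel on the sloped stand and close the stop on it

### The arm

A 7-joint arm with a two-finger parallel gripper is mounted at the origin on the work surface; the furniture and walls round the work are solid. World frame = base frame: x ahead of the robot, y to its left, z up, the work surface at z = 0. Lengths are in m, angles in degrees, forces in N, time in s.
With the tool pointing down it reaches from about 0.35 to 0.9 m from the base axis. Payload 19.9 kg.
Tool frame: the origin (TCP) lies at the centre of the arm's flange, where the gripper is bolted on; the fingertips stand 199 mm ahead of it and the grasp point (between the pads) lies 180 mm ahead of it (arm.tip_reach is the distance from the TCP to the fingertips, in m); z points along the fingers, y is the line along which they close (so a half turn about z gives the same grasp; the last joint's range is limited). The gripper opens to 94 mm and grips with 3 to 60 N. Pads are 16 mm wide; open, the fingers measure 119 mm over their backs; the gripper's body (75 mm by 177 mm) begins 78 mm behind the grasp point.
Start: joints at [66.95, 23.915, -0.59, 92.452, 0.269, 63.638, -3.037], TCP at [0.221, -0.585, 0.405] pointing down, gripper open.
Joint ranges: [-161.28, 161.28], [-22.2, 115.67], [-73.04, 71.86], [3.21, 147.25], [-68.34, 248.33], [10.77, 114.83], [-161.83, 161.83]. Speed limits (degrees/s): [108.29, 108.29, 136.94, 136.94, 172.46, 172.46, 172.46].

### API

Orientations are given as a 3x3 rotation matrix whose columns are the frame's x, y, z axes.
In Python, from cell import arm gives the robot as it stands. The module is installed in compiled form; this text tells all that it offers.
- The arm moves only by the tool move_arm, never from a script. Its argument "plan" is a list of rows, each a list of 3 entries, a list of its own where there are three numbers: the shift along the world's x, y, z as a fraction of full scale, then the turn, a rotation vector about the world's x, y, z as a fraction of full scale, then the opening, from -1 (shut) to 1 (fully open). In form: [[[tx, ty, tz], [ax, ay, az], grip], ...]. A call has exactly 10 rows; each row is the pose to reach, as a shift and turn from the pose commanded when the call began, turning the shorter way round; what a row does not reach only later rows make up. Full scale, the value 1, is 250 mm for a shift and 180 degrees for a turn. A row lasts 1/12 s, in which the tool goes at most 41.7 mm and 7.16 degrees, less where a joint would pass 70% of its speed; a pose out of reach is approached as far as the arm can. A call with a number of a shift or a turn outside -1 to 1 is refused whole. A call with a gripper value outside its range is refused whole. The fingers move at their own pace and stop on an object; "newtons" is the grip in N (left out, the last holds). Time passes only in rows, so rows that repeat a pose let the fingers close, or fill a call up. It gives the time, the measured TCP pose, the force, the opening and the grip force at its end, in the units of the state.
- arm.state(): the state, without advancing time (a new reading comes with each control period).
- arm.capture(name): name is "side" or "top"; returns the picture (420x560x3 uint8, blue, green, red); there is no depth.
- arm.camera_model(name): a dict with "fx", "fy", "cx", "cy" (pixels), "k1" (the pictures are not rectified: a ray, as slopes to the right and down, at radius r is drawn at 1 + k1 r^2 times it, then the intrinsics apply), "view" (4x4, takes a point from world to camera coordinates). Camera axes: x right, y up, looking along -z (the intrinsics and any distortion apply to the point x, -y, -z); pixel columns grow to the right and rows downward; lengths in m; the calibration is good to about 2 mm. A picture is of the moment at which its call begins. camera_model takes no time and is no camera call.
- arm.hand_in(): hands the job in; it is judged then, once.
Trained networks look in the newest picture that a camera, given by its name, has taken for a name from the list of things; names that differ only in an ending like _2 or _b are one class to them, and where a whole thing is asked for, a point or a joint stands for the part that bears it (a point fixed in the world has none). Each returns a list of dicts, best first, with "p" (0 to 1); they miss things now and then, are a little off and sometimes report something else, mostly with a low value. They report only what shows in the picture. A call takes as long as a camera call.
- arm.cut_out(name, camera): "mask" (420x560 bool, what is visible of it) and "box" ([centre column, centre row, width, height] in pixels, round what is visible of it).
The state is a dict: "t": time; "q": joint angles; "qd": joint speeds; "effort": joint torques, N m; "ee_pos": TCP position; "eef_rot": TCP orientation; "wrist_force": force on the tool from outside, world axes, zero at the start; "moment": the same for the moment, N m; "opening": opening from 0.0 (shut) to 1.0 (fully open); "grip_force": force on a finger pad.
Only numpy, scipy, OpenCV 4.12 (cv2) and the standard library are available. Lean on these libraries where they do the work, as an engineer would, in place of code of your own. Each camera call takes 0.05 s, during which the arm holds its last target. There are 200 camera calls.

### The job

Get the longer of the two metal-framed glass panels ready for work on the sloped stand: lay it gently, flat on the two cross bars and lengthwise up the slope, squared into the corner with its lower end home against the bottom ledge and its long side home against the wooden fence on the left. Close the sliding stop bar down the slope until it touches the panel's upper end, so that the panel cannot shift, and leave the other panel and the other things on the table where they are.

Things in the scene. Friction and masses are not known exactly. Their poses are not given: they have to be found in the camera images.
- long_panel: the longer leaded-glass panel, 150 x 60 x 12 mm, about 0.2 kg, grey metal channel frame all round (6 mm wide, 12 mm high) with 4 mm glass in the middle of its height; lies flat on the table. Origin at the centre of its underside; x along its 150 mm length, y across its 60 mm width, z up out of its face. Its two ends and its two faces are alike
- short_panel: the other panel, of the same make but 105 x 60 x 12 mm, lying flat nearby; to be left where it is (it and the long one may change places). Origin at the centre of its underside, x along its length
- deck: sloped top of the wooden stand (fixed), rising away from the robot at 30 degrees. Origin at its square lower left corner, where the ledge's face, the fence's face and the plane of the cross bars' tops meet, 62 mm above the table; x up the slope, y to the left along the ledge, z out of the slope. A panel that is home covers x 0 to 150, y 0 to -60, z 0 to 12 mm
- ledge_mid (a point): middle of the bottom ledge's face, at deck x 0, y -80, z 0 mm. The ledge is a wooden lath, x -14 to 0, y -180 to 20 mm in the deck's frame, its top at z 13 mm
- fence_mid (a point): middle of the left fence's face, at deck x 61, y 0, z 0 mm. The fence is a wooden lath, x 0 to 122, y 0 to 14 mm in the deck's frame, its top at z 13 mm
- bars_mid (a point): midway between the two aluminium cross bars, at deck x 75, y -80, z 0 mm. The bars are 12 mm wide in x, 10 mm thick, centred at deck x 28 and 122, from y 0 to -160, tops at z 0; between them the stand is open right down to the table. Wooden side rails 20 mm wide beyond their ends (y 0 to 20 and -160 to -180), tops at z 0, up to x 225 mm
- stop_bar (a joint): travel of the stop bar in m, 0 at the upper end of its slots, growing down the slope to at most 0.06; its lower face lies at x = 200 mm minus the travel in the deck's frame. It stays where it is left and slides with about 4 N
- stop_bar_knob (a point): middle of the gripping part of the stop bar's round wooden knob: 25 to 27 mm in diameter, standing 37 mm out of the bar (its top is 50 mm above the plane of the cross bars, this point 36 mm), in the middle of the bar's length. The bar is aluminium, 18 mm in x, 200 mm long across the slope, from 1.5 to 13.5 mm above that plane
- solder_spool: spool of solder wire, 57 x 42 x 45 mm, standing behind the panels; leave alone. Origin under its middle
- flux_jar: small clear jar with a lid, 54 mm in diameter, 57 mm high, left in front of the stand; leave alone. Origin under its middle
- flux_bottle: plastic squeeze bottle with a red pointed cap, 38 mm in diameter, 94 mm high, left of the stand; leave alone. Origin under its middle

How it is judged:
By the outcome, as a careful person would: the job done as asked, in the order asked, and still so for the second after the job is handed in, with the robot touching nothing.
It also fails if it takes over 61 s, if anything falls off the work surface, if the arm or the gripper's body presses on something with over 40 N, if the wrist force passes 120 N, or if a joint passes its speed limit or range.

## Working session

There is one attempt and no reset: what is moved stays moved. The work goes in short steps, Python scripts to look and compute and a tool call to move; the robot and the scene stay as the last step left them, time stands still between calls to the robot, and variables do not carry over. Pictures are saved under pics/ and viewed, at most 10 in all, crops included, and the job is handed in when it is done.

Besides the shell and the picture viewer there is one more tool, called after "Call:" as name([rows], argument=value, ...), one row to a line, values as JSON. move_arm: Moves the arm, as the interface text tells. Its arguments: {"type":"object","properties":{"plan":{"type":"array","items":{"type":"array"}},"newtons":{"type":"number"}},"required":["plan"]}

```bash
mkdir -p pics
python3 - <<'E'
from cell import arm
import cv2,numpy as np
ims=[]
for c in("side","top"):
    im=arm.capture(c);cv2.imwrite(f"pics/{c}0.png",im);m=arm.camera_model(c);print(c,{k:(np.round(v,4).tolist()) for k,v in m.items()})
    for n in("long_panel","short_panel","stop_bar_knob","deck","solder_spool","flux_jar","flux_bottle"):
        print(n,[(round(d["p"],2),np.round(d["box"]).tolist()) for d in arm.cut_out(n,c)[:3]])
s=arm.state();print(s)
E
```

```text
side {'fx': 399.3382, 'fy': 399.3382, 'cx': 275.0708, 'cy': 208.2611, 'k1': -0.1105, 'view': [[0.9988, -0.0489, -0.005, -0.4897], [0.0324, 0.5786, 0.815, -0.1441], [-0.037, -0.8142, 0.5794, -0.9819], [0.0, 0.0, 0.0, 1.0]]}
long_panel [(0.64, [250.0, 366.0, 83.0, 64.0])]
short_panel [(0.61, [260.0, 288.0, 52.0, 28.0]), (0.45, [321.0, 268.0, 20.0, 26.0])]
stop_bar_knob [(0.92, [324.0, 174.0, 42.0, 41.0])]
deck [(0.94, [300.0, 201.0, 107.0, 97.0])]
solder_spool [(0.69, [320.0, 269.0, 21.0, 29.0])]
flux_jar [(0.9, [227.0, 199.0, 20.0, 29.0])]
flux_bottle [(0.6, [292.0, 192.0, 13.0, 12.0])]
top {'fx': 434.1903, 'fy': 434.1903, 'cx': 276.654, 'cy': 205.2047, 'k1': -0.1064, 'view': [[-0.0052, -0.9999, 0.0089, -0.0124], [0.9914, -0.004, 0.1308, -0.5026], [-0.1307, 0.0095, 0.9914, -1.2347], [0.0, 0.0, 0.0, 1.0]]}
long_panel [(0.93, [374.0, 234.0, 44.0, 50.0]), (0.74, [217.0, 157.0, 71.0, 33.0])]
short_panel [(0.67, [309.0, 224.0, 22.0, 36.0])]
stop_bar_knob [(0.73, [216.0, 155.0, 71.0, 28.0])]
deck [(0.74, [308.0, 224.0, 26.0, 37.0]), (0.71, [223.0, 185.0, 91.0, 100.0])]
solder_spool [(0.77, 
[... 220 characters left out ...]
3.64009534, -3.03621414]), 'qd': array([-0.01498305, -0.10097508,  0.02444046, -0.02069269, -0.01416377,
       -0.01956269,  0.0076391 ]), 'effort': array([ 1.21747460e-03, -8.50954914e+01,  6.38689175e-01, -4.26255691e+01,
       -4.87391814e-02,  1.36953811e-02,  9.51228617e-05]), 'ee_pos': array([ 0.2206696 , -0.58473588,  0.4046261 ]), 'eef_rot': array([[ 9.35598181e-01,  3.53066623e-01, -5.39179187e-05],
       [ 3.53066626e-01, -9.35598176e-01,  9.85401619e-05],
       [-1.56542642e-05, -1.11230614e-04, -9.99999994e-01]]), 'wrist_force': array([0.36332741, 0.26371275, 0.42687287]), 'moment': array([0.06065785, 0.03509716, 0.00768466]), 'grip_force': 0.0, 'opening': 1.0024647933719677}
```

View pics/side0.png

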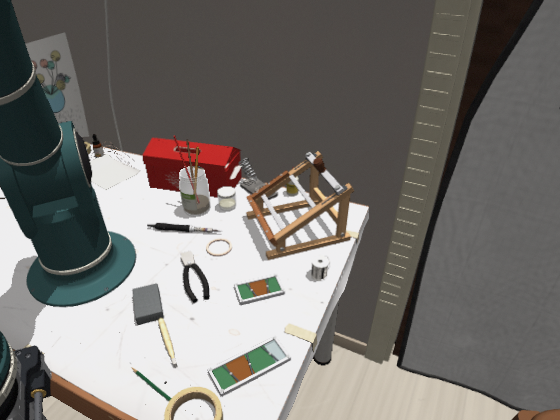

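View pics/top0.png

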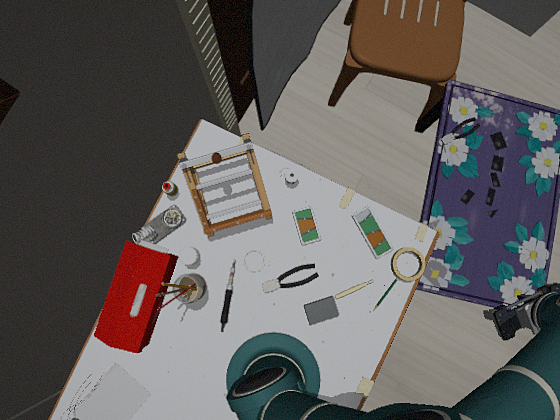

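The side picture shows the long panel at about (250,366), the short one at (260,288) and the stand at (300,205). In the top picture they are at (374,234), (308,225) and (223,190). Next I'll enlarge the stand and the long panel to fit their poses.

Run:
```python
import cv2,numpy as np
s=cv2.imread("pics/side0.png");t=cv2.imread("pics/top0.png")
def crop(im,x,y,w,h,k):
    c=cv2.resize(im[y:y+h,x:x+w],None,fx=k,fy=k,interpolation=cv2.INTER_CUBIC)
    for i in range(0,w,10): cv2.line(c,(int(i*k),0),(int(i*k),6),(0,0,255),1); cv2.putText(c,str(x+i),(int(i*k),16),0,.35,(0,0,255),1) if i%20==0 else 0
    for i in range(0,h,10): cv2.line(c,(0,int(i*k)),(6,int(i*k)),(0,0,255),1); cv2.putText(c,str(y+i),(8,int(i*k)+4),0,.35,(0,0,255),1) if i%20==0 else 0
    return c
cv2.imwrite("pics/c_side.png",crop(s,235,145,130,118,6)[:600,:800]);cv2.imwrite("pics/c_top.png",crop(t,160,130,130,118,6)[:600,:800])
```

```text
(no output)
```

View pics/c_side.png

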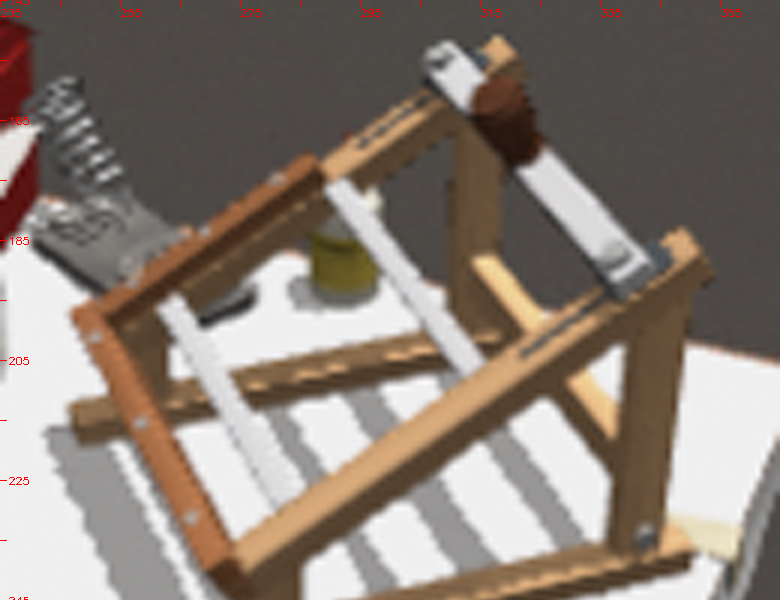

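View pics/c_top.png

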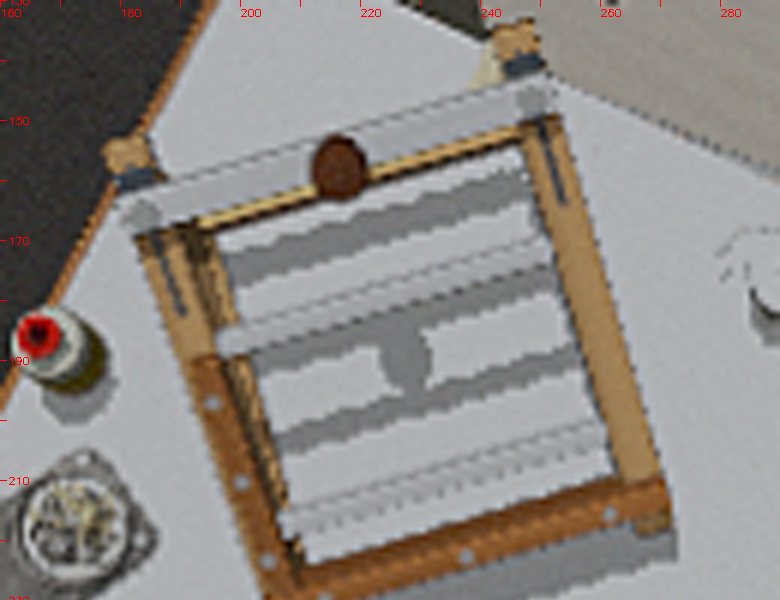

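The side crop shows the ledge's outer corner at about (247,197), its right end at (275,237), and the fence end at (288,170). The top crop shows the fence's upper end at (192..197,189), the inner corner at (209,225), the ledge's right inner corner at (271,209), and the stop bar's ends at (180,163) and (252,149). Now I'll fit the poses.

```bash
cat > h.py <<'E'
from cell import arm
import cv2,numpy as np
from scipy.optimize import least_squares,minimize
CM={c:arm.camera_model(c) for c in("side","top")}
def proj(P,c):
    m=CM[c];P=np.atleast_2d(P);V=np.c_[P,np.ones(len(P))]@np.array(m["view"]).T
    s=np.c_[V[:,0]/-V[:,2],-V[:,1]/-V[:,2]];r2=(s**2).sum(1,keepdims=True);s=s*(1+m["k1"]*r2)
    return np.c_[m["fx"]*s[:,0]+m["cx"],m["fy"]*s[:,1]+m["cy"]]
def deckR(yaw):
    c,s=np.cos(yaw),np.sin(yaw);a=np.radians(30)
    X=np.array([c*np.cos(a),s*np.cos(a),np.sin(a)]);Y=np.array([-s,c,0]);return np.c_[X,Y,np.cross(X,Y)]
def deckP(p,pts): return np.array([p[0],p[1],.062])+(deckR(p[2])@np.atleast_2d(pts).T).T/1000*1.0
def box(x0,x1,y0,y1,z0,z1): return np.array([[x,y,z] for x in(x0,x1) for y in(y0,y1) for z in(z0,z1)],float)
def hullmask(P,c,k=4):
    q=cv2.convexHull((proj(P,c)*k+ (k-1)/2).astype(np.float32)).astype(np.int32);m=np.zeros((420*k,560*k),np.uint8);cv2.fillConvexPoly(m,q,1);return m
def panelP(p,L,W=.06,H=.012):
    b=box(-L/2,L/2,-W/2,W/2,0,H);c,s=np.cos(p[2]),np.sin(p[2]);return b@np.array([[c,-s,0],[s,c,0],[0,0,1]]).T+[p[0],p[1],0]
def unproj(px,c,z):
    return least_squares(lambda a:(proj([a[0],a[1],z],c)-px).ravel(),[.5,0]).x
E
python3 - <<'E'
from h import *
obs=[("side",(-14,20,13),247.5,196.7),("side",(0,-180,13),275,236.7),("side",(122,14,13),288,170.3),
("top",(122,14,13),191.7,189.7),("top",(122,0,13),197,189.2),("top",(0,-180,13),270.8,209.2),("top",(0,0,13),209.5,224.5)]
st=[("top","L",179.7,162.8),("top","R",251.2,142.5)]
def res(p):
    r=[]
    for c,q,u,v in obs: r+=list(proj(deckP(p,q),c)[0]-[u,v])
    return np.array(r)
best=min((least_squares(res,[.6,.1,y]) for y in(-.3,0,.3)),key=lambda s:s.cost)
p=best.x;print("deck",p[:2],np.degrees(p[2]),res(p).round(1))
for t in(0,.01,.02,.03):
    x=200-t*1000
    print(t,[np.round(proj(deckP(p,(x,y,13.5)),"top")[0],1).tolist() for y in(20,-180)],"knob top",proj(deckP(p,(x+9,-80,50)),"top").round(1),proj(deckP(p,(x+9,-80,50)),"side").round(1))
masks={}
for n in("long_panel","short_panel"):
    for c in("side","top"):
        arm.capture(c);masks[n,c]=arm.cut_out(n,c)[0]["mask"]
    for cams in(("side",),("top",),("side","top")):
      big={c:cv2.resize(masks[n,c].astype(np.uint8),None,fx=4,fy=4,interpolation=cv2.INTER_NEAREST) for c in cams}
      def f(v):
        e=0
        for c in cams:
            m=hullmask(panelP(v,v[3]),c);e+=1-(m&big[c]).sum()/(m|big[c]).sum()
        return e
      b=None
      m=masks[n,"top"];ys,xs=np.nonzero(m);c0=unproj([xs.mean(),ys.mean()],"top",.012)
      for y0 in(-.6,0,.6,1.2):
        r=minimize(f,[*c0,y0,.14],method="Nelder-Mead",options=dict(initial_simplex=np.array([[*c0,y0,.14]]+[list(np.array([*c0,y0,.14])+np.eye(4)[i]*[.01,.01,.3,.03]) for i in range(4)]),maxiter=300))
        if b is None or r.fun<b.fun:b=r
      print(n,cams,b.x[:2].round(4),np.degrees(b.x[2]).round(1),"L",b.x[3].round(3),b.fun.round(3))
E
```

```text
deck [0.44425915 0.17486688] 16.305882451319885 [-0.8 -0.2 -0.8  0.  -0.7 -1.1 -0.1 -1.1 -0.4 -2.1  0.7 -0.9  0.6  1.8]
0 [[180.1, 162.6], [252.8, 141.5]] knob top [[215.8 152.2]] [[322.1 156.8]]
0.01 [[181.3, 166.1], [253.8, 145.0]] knob top [[216.9 155.9]] [[318.8 159.2]]
0.02 [[182.5, 169.6], [254.8, 148.5]] knob top [[218.1 159.5]] [[315.6 161.5]]
0.03 [[183.7, 173.0], [255.8, 152.0]] knob top [[219.2 163.1]] [[312.3 163.8]]
long_panel ('side',) [ 0.4268 -0.3005] 28.7 L 0.148 0.041
long_panel ('top',) [ 0.4254 -0.2991] 29.2 L 0.145 0.049
long_panel ('side', 'top') [ 0.4263 -0.2999] 29.0 L 0.147 0.105
short_panel ('side',) [ 0.4488 -0.1034] 14.4 L 0.105 0.049
short_panel ('top',) [ 0.4454 -0.1028] 15.2 L 0.104 0.046
short_panel ('side', 'top') [ 0.4466 -0.103 ] 15.3 L 0.104 0.134
```

```bash
cat > fit.py <<'E'
from h import *
IM={c:cv2.imread(f"pics/{c}0.png") for c in CM}
def rect(x0,x1,y0,y1,z): q=[(x0,y0,z),(x1,y0,z),(x1,y1,z),(x0,y1,z)];return [(q[i],q[(i+1)%4]) for i in range(4)]
def edges(t):
    s=200-t*1000
    return (rect(0,122,0,14,13)+rect(-14,0,-180,20,13)+[((22,0,0),(22,-160,0)),((34,0,0),(34,-160,0)),((116,0,0),(116,-160,0)),((128,0,0),(128,-160,0)),
     ((0,-160,0),(s-5,-160,0)),((0,-180,0),(s-5,-180,0)),((122,20,0),(s-5,20,0))]+rect(s,s+18,-180,20,13.5))
def G(c,sig):
    g=np.zeros((420,560,2))
    im=cv2.GaussianBlur(IM[c].astype(np.float32),(0,0),sig)
    gx,gy=cv2.Sobel(im,-1,1,0),cv2.Sobel(im,-1,0,1);k=(gx**2+gy**2).argmax(2)[...,None]
    return np.dstack([np.take_along_axis(gx,k,2),np.take_along_axis(gy,k,2)])[...,:2]
def fit(cams,p0,sig):
    gs={c:G(c,sig) for c in cams}
    def f(v):
        p=np.array(v);tot=0;n=0
        for c in cams:
            for a,b in edges(p[3]):
                w=np.linspace(.04,.96,30)[:,None];P=proj(deckP(p,np.array(a)*(1-w)+np.array(b)*w),c)
                d=P[-1]-P[0];d/=np.linalg.norm(d);N=np.array([-d[1],d[0]])
                g=np.dstack([cv2.remap(gs[c][...,i].astype(np.float32),P[:,:1].astype(np.float32),P[:,1:].astype(np.float32),1) for i in(0,1)])[:,0]
                tot-=np.minimum(abs(g@N),250).sum();n+=30
        return tot/n
    p0=np.array(p0);S=np.vstack([p0]+[p0+np.eye(4)[i]*[.006,.006,.02,.006] for i in range(4)])
    r=minimize(f,p0,method="Nelder-Mead",options=dict(initial_simplex=S,maxiter=400,xatol=1e-5));return r
if __name__=="__main__":
    p=[.444,.175,np.radians(16.3),.01]
    for cams in(("side","top"),("top",),("side",)):
        b=min((fit(cams,[p[0]+dx,p[1]+dy,p[2],t],2) for dx in(-.004,.004) for dy in(-.004,.004) for t in(.005,.015)),key=lambda r:r.fun)
        b=fit(cams,b.x,1);print(cams,b.x[:2].round(4),np.degrees(b.x[2]).round(2),b.x[3].round(4),round(b.fun,1))
        if len(cams)==2: v=b.x
    np.save("deck.npy",v);out=[]
    for c,(x,y) in(("side",(240,145)),("top",(165,130))):
        k=4;o=cv2.resize(IM[c][y:y+110,x:x+100],None,fx=k,fy=k,interpolation=cv2.INTER_CUBIC)
        for a,b2 in edges(v[3]):
            q=((proj(deckP(v,[a,b2]),c)-[x,y]+.5)*k).astype(int);cv2.line(o,tuple(map(int,q[0])),tuple(map(int,q[1])),(255,0,255),1)
        out.append(o)
    cv2.imwrite("pics/ov.png",np.hstack(out))
E
python3 fit.py
```

```text
('side', 'top') [0.4413 0.1775] 16.5 0.0153 -145.7
('top',) [0.428  0.1748] 15.91 0.02 -147.5
('side',) [0.4413 0.1736] 16.81 0.014 -172.4
```

View pics/ov.png

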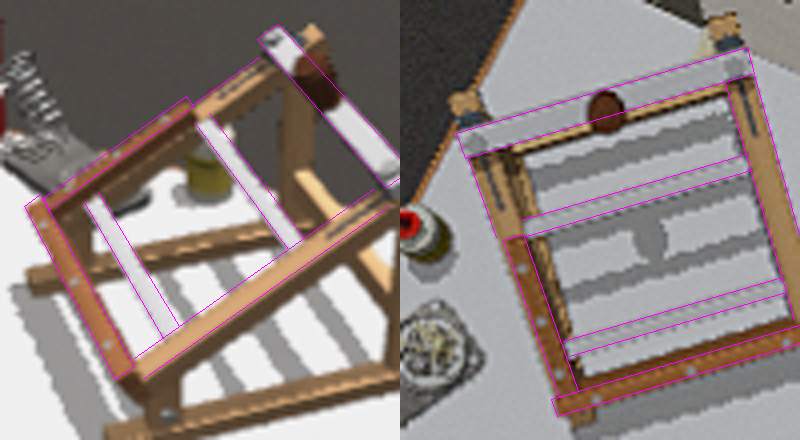

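The overlay fits to about 1 px, with the deck at roughly (0.441, 0.175), yaw 16.5°; contact will settle the rest. 

I'll grip the panel at mid-length across its width and lay it about 20 mm clear of the fence, because a finger has to fit there. Then I'll release it, push it home sideways and close the stop bar.

```bash
cat > g.py <<'E'
from h import *
from scipy.spatial.transform import Rotation as Ro
D=np.array([.441,.1745,np.radians(16.5)])
def Rz(deg): c,s=np.cos(np.radians(deg)),np.sin(np.radians(deg));return np.array([[c,s,0],[s,-c,0],[0,0,-1.]])
def Rd(yaw=D[2]): R=deckR(yaw);return np.c_[R[:,0],-R[:,1],-R[:,2]]
def go(tip,R,p0=None,R0=None):
    s=arm.state();p0=s["ee_pos"] if p0 is None else p0;R0=s["eef_rot"] if R0 is None else R0
    t=np.array(tip)-.199*R[:,2]
    print("shift",((t-p0)/.25).round(3).tolist(),"turn",(Ro.from_matrix(R@R0.T).as_rotvec()/np.pi).round(4).tolist(),"mm",np.linalg.norm(t-p0)*1000//1)
    return t,R
E
python3 - <<'E'
from g import *
a=go([.4263,-.2999,.07],Rz(29))
b=go([.4263,-.2999,.003],Rz(29),*a)
c=go([.4263,-.2999,.20],Rz(29),*b)
d=go(deckP(D,(76,-53,80))[0],Rd(),*c);print(d[0])
e=go(deckP(D,(76,-53,3))[0],Rd(),*d)
E
```

```text
shift [0.823, 1.139, -0.543] turn [-0.0, -0.0, 0.0463] mm 376.0
shift [0.0, 0.0, -0.268] turn [0.0, 0.0, 0.0] mm 67.0
shift [0.0, 0.0, 0.788] turn [0.0, 0.0, 0.0] mm 197.0
shift [-0.164, 1.611, -0.23] turn [0.0646, -0.154, -0.0678] mm 408.0
[0.38540499 0.10275572 0.34162109]
shift [0.148, 0.044, -0.267] turn [0.0, 0.0, 0.0] mm 77.0
```

Call:
move_arm([
  [[0.1, 0.15, 0], [0, 0, 0.01], 1],
  [[0.2, 0.3, -0.05], [0, 0, 0.02], 1],
  [[0.35, 0.45, -0.1], [0, 0, 0.03], 1],
  [[0.5, 0.6, -0.15], [0, 0, 0.04], 1],
  [[0.6, 0.72, -0.2], [0, 0, 0.046], 1],
  [[0.7, 0.84, -0.25], [0, 0, 0.046], 1],
  [[0.76, 0.94, -0.3], [0, 0, 0.046], 1],
  [[0.8, 1.0, -0.35], [0, 0, 0.046], 1],
  [[0.822, 1.0, -0.4], [0, 0, 0.046], 1],
  [[0.822, 1.0, -0.4], [0, 0, 0.046], 1],
])

```text
t: 2.03
ee_pos: [0.4275, -0.3324, 0.3025]
eef_rot: [[0.873, 0.488, -0.002], [0.488, -0.873, 0.002], [-0.0, -0.003, -1.0]]
wrist_force: [-0.3, 0.1, -0.7]
opening: 1.0
grip_force: 0.0
```

Call:
move_arm([
  [[0, 0.05, -0.05], [0, 0, 0], 1],
  [[0, 0.1, -0.1], [0, 0, 0], 1],
  [[0, 0.139, -0.15], [0, 0, 0], 1],
  [[0, 0.139, -0.2], [0, 0, 0], 1],
  [[0, 0.139, -0.25], [0, 0, 0], 1],
  [[0, 0.139, -0.29], [0, 0, 0], 1],
  [[0, 0.139, -0.32], [0, 0, 0], 1],
  [[0, 0.139, -0.34], [0, 0, 0], 1],
  [[0, 0.139, -0.34], [0, 0, 0], 1],
  [[0, 0.139, -0.34], [0, 0, 0], 1],
])

```text
t: 2.87
ee_pos: [0.4261, -0.3003, 0.2198]
eef_rot: [[0.875, 0.484, -0.0], [0.484, -0.875, -0.0], [-0.0, -0.0, -1.0]]
wrist_force: [0.1, -0.8, -0.9]
opening: 1.003
grip_force: 0.0
```

Run:
```python
from g import *
s=arm.state();print(s["ee_pos"],s["eef_rot"].round(4).tolist())
ims=[]
for c,(x,y) in(("side",(190,300)),("top",(330,180))):
    im=arm.capture(c);ims.append(cv2.resize(im[y:y+110,x:x+100],None,fx=4,fy=4,interpolation=cv2.INTER_CUBIC))
cv2.imwrite("pics/a1.png",np.hstack(ims));go([.4263,-.2999,.003],Rz(29))
```

```text
[ 0.42612334 -0.30027184  0.21982136] [[0.8752, 0.4838, -0.0001], [0.4838, -0.8752, -0.0], [-0.0001, -0.0001, -1.0]]
shift [0.0, 0.001, -0.073] turn [0.0001, 0.0002, 0.0003] mm 18.0
```

View pics/a1.png

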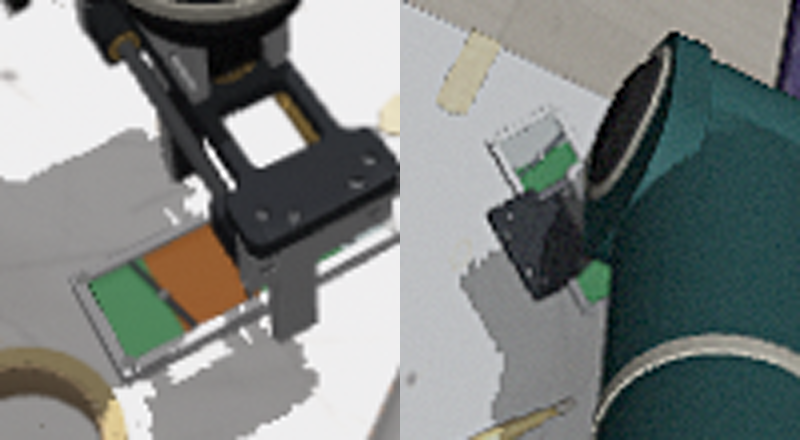

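The fingers straddle the panel, with the near finger at crop (295,300). I'll go down and grip.

Call:
move_arm([
  [[0, 0, -0.03], [0, 0, 0], 1],
  [[0, 0, -0.055], [0, 0, 0], 1],
  [[0, 0, -0.07], [0, 0, 0], 1],
  [[0, 0, -0.07], [0, 0, 0], 1],
  [[0, 0, -0.07], [0, 0, 0], -1],
  [[0, 0, -0.07], [0, 0, 0], -1],
  [[0, 0, -0.07], [0, 0, 0], -1],
  [[0, 0, -0.07], [0, 0, 0], -1],
  [[0, 0, -0.07], [0, 0, 0], -1],
  [[0, 0, -0.07], [0, 0, 0], -1],
], newtons=30)

```text
t: 3.8
ee_pos: [0.4261, -0.2999, 0.2022]
eef_rot: [[0.875, 0.484, -0.0], [0.484, -0.875, 0.0], [-0.0, -0.0, -1.0]]
wrist_force: [-1.8, 3.4, 1.4]
opening: 0.636
grip_force: 30.0
```

Call:
move_arm([
  [[0, 0, 0.02], [0, 0, 0], -1],
  [[0, 0, 0.06], [0, 0, 0], -1],
  [[0, 0, 0.14], [0, 0, 0], -1],
  [[0, 0, 0.24], [0, 0, 0], -1],
  [[0, 0, 0.36], [0, 0, 0], -1],
  [[0, 0, 0.48], [0, 0, 0], -1],
  [[0, 0.05, 0.6], [0, 0, 0], -1],
  [[0, 0.13, 0.7], [0, 0, 0], -1],
  [[0, 0.22, 0.76], [0, 0, 0], -1],
  [[0, 0.32, 0.79], [0, 0, 0], -1],
])

```text
t: 4.63
ee_pos: [0.426, -0.2194, 0.4027]
eef_rot: [[0.875, 0.483, 0.003], [0.483, -0.875, -0.002], [0.002, 0.003, -1.0]]
wrist_force: [0.8, -0.4, -2.6]
opening: 0.637
grip_force: 30.0
```

Call:
move_arm([
  [[0, 0.1, 0], [0.007, -0.016, -0.007], -1],
  [[-0.02, 0.2, 0], [0.014, -0.032, -0.014], -1],
  [[-0.04, 0.3, -0.02], [0.021, -0.049, -0.021], -1],
  [[-0.06, 0.42, -0.04], [0.028, -0.066, -0.029], -1],
  [[-0.08, 0.54, -0.06], [0.036, -0.084, -0.037], -1],
  [[-0.1, 0.65, -0.08], [0.043, -0.102, -0.045], -1],
  [[-0.12, 0.75, -0.1], [0.05, -0.119, -0.053], -1],
  [[-0.13, 0.84, -0.12], [0.057, -0.136, -0.06], -1],
  [[-0.14, 0.92, -0.14], [0.0646, -0.154, -0.068], -1],
  [[-0.15, 0.97, -0.15], [0.0646, -0.154, -0.068], -1],
])

```text
t: 5.47
ee_pos: [0.3876, 0.0242, 0.3622]
eef_rot: [[0.829, 0.283, 0.483], [0.244, -0.959, 0.143], [0.503, -0.001, -0.864]]
wrist_force: [-0.4, -0.3, -2.8]
opening: 0.635
grip_force: 30.0
```

Run:
```python
from g import *
s=arm.state();print(s["ee_pos"],s["opening"],s["grip_force"],s["wrist_force"],s["q"].round(1))
d=go(deckP(D,(76,-53,80))[0],Rd());go(deckP(D,(76,-53,25))[0],Rd(),*d)
```

```text
[0.38755262 0.02423646 0.36218992] 0.6345792980610787 29.996586441993713 [-0.42955207 -0.3415771  -2.75961157] [ 23.6  -2.9 -28.9 134.2 -20.8  19.7 -61.3]
shift [-0.009, 0.314, -0.082] turn [-0.0006, 0.0011, 0.0003] mm 81.0
shift [0.105, 0.031, -0.191] turn [0.0, 0.0, 0.0] mm 54.0
```

Call:
move_arm([
  [[0, 0.06, -0.02], [0, 0, 0], -1],
  [[0, 0.13, -0.04], [0, 0, 0], -1],
  [[0, 0.2, -0.06], [0, 0, 0], -1],
  [[-0.005, 0.26, -0.07], [0, 0, 0], -1],
  [[-0.009, 0.3, -0.08], [0, 0.001, 0], -1],
  [[-0.009, 0.314, -0.082], [0, 0.001, 0], -1],
  [[-0.009, 0.314, -0.082], [0, 0.001, 0], -1],
  [[0.02, 0.322, -0.135], [0, 0.001, 0], -1],
  [[0.04, 0.328, -0.17], [0, 0.001, 0], -1],
  [[0.04, 0.328, -0.17], [0, 0.001, 0], -1],
])

```text
t: 6.3
ee_pos: [0.3989, 0.1041, 0.3189]
eef_rot: [[0.833, 0.282, 0.476], [0.245, -0.959, 0.141], [0.496, -0.001, -0.868]]
wrist_force: [-1.3, 0.5, -2.4]
opening: 0.634
grip_force: 30.0
```

Run:
```python
from g import *
s=arm.state();print(s["ee_pos"],s["opening"],s["grip_force"],s["wrist_force"],s["q"].round(1))
go(deckP(D,(76,-53,25))[0],Rd())
tip=s["ee_pos"]+.199*s["eef_rot"][:,2];print("tip in deck",(deckR(D[2]).T@(tip-[D[0],D[1],.062])*1000).round(1))
ims=[]
# panel corners expected: tip is 3 mm above underside, centre
R=s["eef_rot"];
for c,(x,y) in(("side",(240,130)),("top",(170,130))):
    im=arm.capture(c);k=4;o=cv2.resize(im[y:y+120,x:x+100],None,fx=k,fy=k,interpolation=cv2.INTER_CUBIC)
    P=[tip+R@np.array(v)/1000 for v in((-75,-30,-9),(75,-30,-9),(75,30,-9),(-75,30,-9))]
    q=((proj(P,c)-[x,y]+.5)*k).astype(np.int32);cv2.polylines(o,[q],True,(255,0,255),1)
    for a,b in(((0,0,13),(122,0,13)),((0,0,13),(0,-180,13))):
        w=((proj(deckP(D,[a,b]),c)-[x,y]+.5)*k).astype(int);cv2.line(o,tuple(map(int,w[0])),tuple(map(int,w[1])),(0,255,255),1)
    ims.append(o)
cv2.imwrite("pics/a2.png",np.hstack(ims))
```

```text
[0.39885847 0.10412132 0.3188778 ] 0.6337478999675121 29.996495246887207 [-1.33418635  0.45782731 -2.43474897] [  14.4    5.7  -34.9  133.9   22.3   12.5 -113.7]
shift [0.052, 0.026, -0.1] turn [-0.0, -0.0015, 0.0005] mm 28.0
tip in deck [ 75.2 -55.4  53.7]
```

View pics/a2.png

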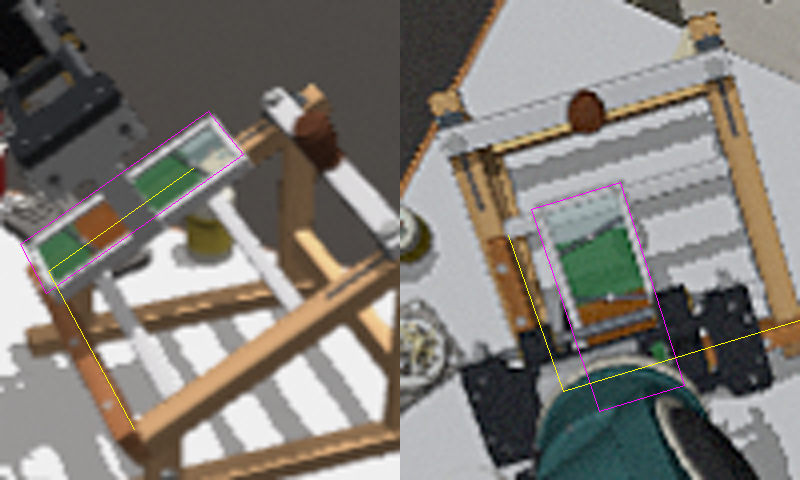

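The predicted panel outline in magenta matches the held panel in both views. The panel lies level over the deck, right of the fence (top crop x≈540..680 against the fence edge at about 512). I'll go down.

Call:
move_arm([
  [[0.01, 0.005, -0.02], [0, 0, 0], -1],
  [[0.02, 0.01, -0.04], [0, 0, 0], -1],
  [[0.03, 0.016, -0.06], [0, -0.001, 0], -1],
  [[0.04, 0.02, -0.08], [0, -0.001, 0], -1],
  [[0.05, 0.025, -0.1], [0, -0.001, 0], -1],
  [[0.052, 0.026, -0.1], [0, -0.001, 0], -1],
  [[0.052, 0.026, -0.1], [0, -0.001, 0], -1],
  [[0.052, 0.026, -0.1], [0, -0.001, 0], -1],
  [[0.052, 0.026, -0.1], [0, -0.001, 0], -1],
  [[0.052, 0.026, -0.1], [0, -0.001, 0], -1],
])

```text
t: 7.23
ee_pos: [0.4116, 0.1109, 0.295]
eef_rot: [[0.83, 0.283, 0.48], [0.245, -0.959, 0.142], [0.5, -0.0, -0.866]]
wrist_force: [-0.5, -0.6, -1.3]
opening: 0.633
grip_force: 30.0
```

```bash
cat > st.py <<'E'
from g import *
import sys
s=arm.state();print("t",round(s["t"],2),"q",s["q"].round(1),"open",round(s["opening"],3),"grip",round(s["grip_force"],1))
B=deckR(D[2]);tip=s["ee_pos"]+.199*s["eef_rot"][:,2];print("tip deck mm",(B.T@(tip-[D[0],D[1],.062])*1000).round(1),"F deck",(B.T@s["wrist_force"]).round(1),"M",(B.T@s["moment"]).round(2),"rot err deg",(B.T@Ro.from_matrix(s["eef_rot"]@Rd().T).as_rotvec(degrees=True)).round(2))
for a in sys.argv[1:]: go(deckP(D,eval(a))[0],Rd())
E
python3 st.py "(76,-53,25)" "(76,-53,8)"; python3 -c "
from g import *
print('deck unit steps mm->frac',(deckR(D[2])/250).round(5))"
```

```text
t 7.23 q [  14.2   10.9  -36.2  133.4   47.    11.  -137.7] open 0.633 grip 30.0
tip deck mm [ 76.5 -52.7  25.9] F deck [-1.2 -0.4 -0.8] M [0.04 0.78 0.  ] rot err deg [-0.03 -0.03 -0.07]
shift [0.001, -0.001, -0.004] turn [-0.0001, 0.0001, 0.0004] mm 1.0
shift [0.033, 0.008, -0.063] turn [-0.0001, 0.0001, 0.0004] mm 17.0
deck unit steps mm->frac [[ 0.00332 -0.00114 -0.00192]
 [ 0.00098  0.00384 -0.00057]
 [ 0.002    0.       0.00346]]
```

The wrist is running towards its limits: q6 is at 11.0 and q7 at -138. The panel is symmetric, so I'll rise, turn the tool half a turn about its own axis to give q7 room, and come down again.

Call:
move_arm([
  [[-0.03, -0.01, 0.06], [0, 0, 0], -1],
  [[-0.06, -0.02, 0.12], [0, 0, 0], -1],
  [[-0.08, -0.04, 0.17], [0, 0, 0], -1],
  [[-0.1, -0.08, 0.21], [0, 0, 0], -1],
  [[-0.1, -0.13, 0.24], [0, 0, 0], -1],
  [[-0.1, -0.18, 0.26], [0, 0, 0], -1],
  [[-0.1, -0.23, 0.28], [0, 0, 0], -1],
  [[-0.1, -0.27, 0.28], [0, 0, 0], -1],
  [[-0.1, -0.3, 0.28], [0, 0, 0], -1],
  [[-0.1, -0.3, 0.28], [0, 0, 0], -1],
])

```text
t: 8.07
ee_pos: [0.3865, 0.0348, 0.365]
eef_rot: [[0.831, 0.281, 0.481], [0.243, -0.96, 0.14], [0.501, 0.0, -0.866]]
wrist_force: [-0.6, 0.1, -2.5]
opening: 0.636
grip_force: 30.0
```

```bash
python3 st.py
```

```text
t 8.07 q [ 46.8  -3.7 -52.4 133.5 -23.1  20.5 -60.3] open 0.636 grip 30.0
tip deck mm [  72.1 -118.9  109.3] F deck [-1.8  0.3 -1.9] M [-0.02  0.78 -0.01] rot err deg [-0.11 -0.04 -0.16]
```

Call:
move_arm([
  [[0, 0, 0], [0.0173, 0.0051, -0.0313], -1],
  [[0, 0, 0], [0.0346, 0.0102, -0.0625], -1],
  [[0, 0, 0], [0.052, 0.0154, -0.0938], -1],
  [[0, 0, 0], [0.0693, 0.0205, -0.125], -1],
  [[0, 0, 0], [0.0866, 0.0256, -0.156], -1],
  [[0, 0, 0], [0.104, 0.0307, -0.1875], -1],
  [[0, 0, 0], [0.1213, 0.0358, -0.219], -1],
  [[0, 0, 0], [0.1386, 0.041, -0.25], -1],
  [[0, 0, 0], [0.156, 0.0461, -0.2815], -1],
  [[0, 0, 0], [0.1733, 0.0512, -0.313], -1],
])

```text
t: 8.9
ee_pos: [0.3865, 0.0369, 0.3645]
eef_rot: [[0.604, -0.636, 0.479], [-0.769, -0.623, 0.143], [0.208, -0.455, -0.866]]
wrist_force: [0.2, 0.5, -1.8]
opening: 0.633
grip_force: 30.0
```

```bash
python3 st.py
```

```text
t 8.9 q [  56.9   -4.3  -62.   133.3  -26.1   20.9 -122.7] open 0.633 grip 30.0
tip deck mm [  72.2 -116.4  108.7] F deck [-0.6  0.5 -1.8] M [ 0.05  0.68 -0.05] rot err deg [ 3.000e-02  1.000e-02 -6.539e+01]
```

The turn went the wrong way (q7 fell), so I'll reverse it.

Call:
move_arm([
  [[0, 0, 0], [-0.0185, -0.0055, 0.0333], -1],
  [[0, 0, 0], [-0.037, -0.011, 0.0667], -1],
  [[0, 0, 0], [-0.0555, -0.0165, 0.1], -1],
  [[0, 0, 0], [-0.074, -0.022, 0.1333], -1],
  [[0, 0, 0], [-0.0925, -0.0275, 0.1667], -1],
  [[0, 0, 0], [-0.111, -0.033, 0.2], -1],
  [[0, 0, 0], [-0.1295, -0.0385, 0.2333], -1],
  [[0, 0, 0], [-0.148, -0.044, 0.2667], -1],
  [[0, 0, 0], [-0.1665, -0.0495, 0.3], -1],
  [[0, 0, 0], [-0.185, -0.055, 0.3333], -1],
])

```text
t: 9.73
ee_pos: [0.3865, 0.0369, 0.3646]
eef_rot: [[0.804, 0.35, 0.481], [0.322, -0.936, 0.142], [0.5, 0.04, -0.865]]
wrist_force: [-0.3, 1.0, -1.5]
opening: 0.638
grip_force: 30.0
```

```bash
python3 st.py
```

```text
t 9.73 q [ 45.8  -3.6 -51.8 133.5 -22.7  20.3 -56.2] open 0.638 grip 30.0
tip deck mm [  72.5 -116.5  108.7] F deck [-0.8  1.  -1.3] M [0.05 0.78 0.06] rot err deg [ 0.   -0.08  4.6 ]
```

Call:
move_arm([
  [[0, 0, 0], [-0.0185, -0.0055, 0.0333], -1],
  [[0, 0, 0], [-0.037, -0.011, 0.0667], -1],
  [[0, 0, 0], [-0.0555, -0.0165, 0.1], -1],
  [[0, 0, 0], [-0.074, -0.022, 0.1333], -1],
  [[0, 0, 0], [-0.0925, -0.0275, 0.1667], -1],
  [[0, 0, 0], [-0.111, -0.033, 0.2], -1],
  [[0, 0, 0], [-0.1295, -0.0385, 0.2333], -1],
  [[0, 0, 0], [-0.148, -0.044, 0.2667], -1],
  [[0, 0, 0], [-0.1665, -0.0495, 0.3], -1],
  [[0, 0, 0], [-0.185, -0.055, 0.3333], -1],
])

```text
t: 10.57
ee_pos: [0.3865, 0.0369, 0.3646]
eef_rot: [[-0.044, 0.876, 0.481], [0.989, -0.029, 0.144], [0.14, 0.482, -0.865]]
wrist_force: [0.6, -0.3, -2.3]
opening: 0.632
grip_force: 30.0
```

Call:
move_arm([
  [[0, 0, 0], [-0.0185, -0.0055, 0.0333], -1],
  [[0, 0, 0], [-0.037, -0.011, 0.0667], -1],
  [[0, 0, 0], [-0.0555, -0.0165, 0.1], -1],
  [[0, 0, 0], [-0.074, -0.022, 0.1333], -1],
  [[0, 0, 0], [-0.0925, -0.0275, 0.1667], -1],
  [[0, 0, 0], [-0.111, -0.033, 0.2], -1],
  [[0, 0, 0], [-0.1295, -0.0385, 0.2333], -1],
  [[0, 0, 0], [-0.148, -0.044, 0.2667], -1],
  [[0, 0, 0], [-0.1665, -0.0495, 0.3], -1],
  [[0, 0, 0], [-0.185, -0.055, 0.3333], -1],
])

```text
t: 11.4
ee_pos: [0.3865, 0.0369, 0.3646]
eef_rot: [[-0.835, 0.268, 0.48], [0.377, 0.915, 0.145], [-0.401, 0.302, -0.865]]
wrist_force: [0.4, -0.1, -1.9]
opening: 0.636
grip_force: 30.0
```

```bash
sed -i 's/def Rd(yaw=D\[2\]): R=deckR(yaw);return np.c_\[R\[:,0\],-R\[:,1\],-R\[:,2\]\]/def Rd(yaw=D[2]): R=deckR(yaw);return np.c_[-R[:,0],R[:,1],-R[:,2]]/' g.py; python3 st.py "(76,-53,60)"
```

```text
t 11.4 q [ 29.7  -3.2 -36.6 133.9 -19.6  20.   79.1] open 0.636 grip 30.0
tip deck mm [  72.5 -116.   108.7] F deck [-0.6 -0.2 -1.8] M [-0.04  0.59  0.01] rot err deg [  0.16  -0.05 -36.75]
shift [0.034, 0.275, -0.161] turn [-0.0987, -0.0289, 0.1764] mm 80.0
```

Call:
move_arm([
  [[0, 0.03, -0.02], [-0.0185, -0.0055, 0.0333], -1],
  [[0, 0.08, -0.04], [-0.037, -0.011, 0.0667], -1],
  [[0.01, 0.12, -0.06], [-0.0555, -0.0165, 0.1], -1],
  [[0.01, 0.16, -0.08], [-0.074, -0.022, 0.1333], -1],
  [[0.02, 0.2, -0.1], [-0.0925, -0.0275, 0.1667], -1],
  [[0.02, 0.24, -0.12], [-0.0987, -0.0289, 0.1764], -1],
  [[0.03, 0.26, -0.14], [-0.0987, -0.0289, 0.1764], -1],
  [[0.034, 0.275, -0.161], [-0.0987, -0.0289, 0.1764], -1],
  [[0.034, 0.275, -0.161], [-0.0987, -0.0289, 0.1764], -1],
  [[0.034, 0.275, -0.161], [-0.0987, -0.0289, 0.1764], -1],
])

```text
t: 12.23
ee_pos: [0.3948, 0.1055, 0.3243]
eef_rot: [[-0.832, -0.28, 0.479], [-0.241, 0.96, 0.143], [-0.5, 0.004, -0.866]]
wrist_force: [-0.0, 0.6, -2.2]
opening: 0.633
grip_force: 30.0
```

```bash
python3 st.py "(76,-53,25)"
```

```text
t 12.23 q [ 18.2   4.9 -39.  134.   21.1  13.   67. ] open 0.633 grip 30.0
tip deck mm [ 75.8 -52.8  60. ] F deck [-1.   0.6 -2. ] M [0.04 0.63 0.08] rot err deg [ 0.06  0.01 -0.32]
shift [0.068, 0.02, -0.121] turn [-0.0011, -0.0004, 0.0014] mm 35.0
```

Call:
move_arm([
  [[0.008, 0.002, -0.014], [0, 0, 0], -1],
  [[0.016, 0.005, -0.028], [0, 0, 0], -1],
  [[0.024, 0.007, -0.042], [0, 0, 0], -1],
  [[0.032, 0.01, -0.056], [0, 0, 0.001], -1],
  [[0.04, 0.012, -0.07], [-0.001, 0, 0.001], -1],
  [[0.048, 0.014, -0.084], [-0.001, 0, 0.001], -1],
  [[0.056, 0.017, -0.1], [-0.001, 0, 0.001], -1],
  [[0.064, 0.019, -0.114], [-0.001, 0, 0.001], -1],
  [[0.068, 0.02, -0.121], [-0.001, 0, 0.001], -1],
  [[0.068, 0.02, -0.121], [-0.001, 0, 0.001], -1],
])

```text
t: 13.07
ee_pos: [0.4122, 0.1096, 0.2942]
eef_rot: [[-0.831, -0.281, 0.479], [-0.243, 0.96, 0.14], [-0.5, 0.0, -0.866]]
wrist_force: [-1.1, 0.3, -1.9]
opening: 0.634
grip_force: 30.0
```

```bash
python3 st.py "(76,-53,9)"
```

```text
t 13.07 q [ 14.4  11.  -36.2 133.4  47.4  11.   42.1] open 0.634 grip 30.0
tip deck mm [ 76.2 -54.3  25.1] F deck [-1.8  0.5 -1.1] M [ 0.05  0.62 -0.03] rot err deg [-0.08  0.03 -0.18]
shift [0.029, 0.013, -0.056] turn [-0.0001, -0.0002, 0.0011] mm 16.0
```

Call:
move_arm([
  [[0.01, 0.003, 0.006], [0, 0, 0.001], -1],
  [[0.02, 0.006, 0.012], [0, 0, 0.001], -1],
  [[0.024, 0.008, 0.004], [0, 0, 0.001], -1],
  [[0.028, 0.01, -0.006], [0, 0, 0.001], -1],
  [[0.033, 0.012, -0.016], [0, 0, 0.001], -1],
  [[0.038, 0.014, -0.026], [0, 0, 0.001], -1],
  [[0.043, 0.016, -0.036], [0, 0, 0.001], -1],
  [[0.049, 0.018, -0.044], [0, 0, 0.001], -1],
  [[0.049, 0.018, -0.044], [0, 0, 0.001], -1],
  [[0.049, 0.018, -0.044], [0, 0, 0.001], -1],
])

```text
t: 13.9
ee_pos: [0.4246, 0.1143, 0.2834]
eef_rot: [[-0.83, -0.284, 0.479], [-0.246, 0.959, 0.142], [-0.5, 0.0, -0.866]]
wrist_force: [-0.3, -0.5, -2.1]
opening: 0.633
grip_force: 30.0
```

```bash
python3 st.py "(82,-54,4)"
```

```text
t 13.9 q [ 13.3  13.9 -35.6 132.2  57.5  11.3  32.7] open 0.633 grip 30.0
tip deck mm [ 82.2 -53.    9.2] F deck [-1.4 -0.3 -1.6] M [ 0.04  0.56 -0.  ] rot err deg [ 0.    0.01 -0.  ]
shift [0.01, -0.001, -0.018] turn [-0.0, -0.0001, -0.0] mm 5.0
```

Call:
move_arm([
  [[0.001, 0, -0.002], [0, 0, 0], -1],
  [[0.002, 0.001, -0.004], [0, 0, 0], -1],
  [[0.003, 0.001, -0.006], [0, 0, 0], -1],
  [[0.004, 0.001, -0.008], [0, 0, 0], -1],
  [[0.005, 0.002, -0.01], [0, 0, 0], -1],
  [[0.006, 0.002, -0.012], [0, 0, 0], -1],
  [[0.007, 0.002, -0.013], [0, 0, 0], -1],
  [[0.008, 0.002, -0.014], [0, 0, 0], -1],
  [[0.008, 0.002, -0.014], [0, 0, 0], -1],
  [[0.008, 0.002, -0.014], [0, 0, 0], -1],
])

```text
t: 14.73
ee_pos: [0.4264, 0.1147, 0.2796]
eef_rot: [[-0.831, -0.284, 0.479], [-0.246, 0.959, 0.142], [-0.5, 0.0, -0.866]]
wrist_force: [-0.5, -0.1, -2.5]
opening: 0.634
grip_force: 30.0
```

```bash
python3 st.py
```

```text
t 14.73 q [ 12.8  14.6 -35.3 132.1  60.5  11.2  29.8] open 0.634 grip 30.0
tip deck mm [ 81.8 -53.1   4.9] F deck [-1.7  0.1 -1.9] M [ 0.08  0.56 -0.01] rot err deg [ 0.    0.03 -0.  ]
```

Call:
move_arm([
  [[0.0005, 0, -0.001], [0, 0, 0], -1],
  [[0.001, 0, -0.002], [0, 0, 0], -1],
  [[0.0015, 0, -0.003], [0, 0, 0], -1],
  [[0.002, 0.001, -0.004], [0, 0, 0], -1],
  [[0.0025, 0.001, -0.005], [0, 0, 0], -1],
  [[0.003, 0.001, -0.006], [0, 0, 0], -1],
  [[0.0035, 0.001, -0.007], [0, 0, 0], -1],
  [[0.004, 0.001, -0.0075], [0, 0, 0], -1],
  [[0.004, 0.001, -0.0075], [0, 0, 0], -1],
  [[0.004, 0.001, -0.0075], [0, 0, 0], -1],
])

```text
t: 15.57
ee_pos: [0.4273, 0.115, 0.2778]
eef_rot: [[-0.831, -0.284, 0.479], [-0.246, 0.959, 0.142], [-0.5, -0.0, -0.866]]
wrist_force: [-2.0, -0.5, 2.8]
opening: 0.635
grip_force: 30.0
```

```bash
python3 st.py
```

```text
t 15.57 q [ 12.6  14.9 -35.1 132.1  62.   11.2  28.4] open 0.635 grip 30.0
tip deck mm [ 81.8 -53.2   2.9] F deck [-0.4  0.1  3.4] M [0.09 0.85 0.01] rot err deg [-0.    0.03  0.  ]
```

Contact with the bars came at tip height 2.9 mm, as modelled. Now I'll slide it down the slope to the ledge.

Call:
move_arm([
  [[-0.0025, -0.0007, -0.0013], [0, 0, 0], -1],
  [[-0.005, -0.0015, -0.0025], [0, 0, 0], -1],
  [[-0.0075, -0.0022, -0.004], [0, 0, 0], -1],
  [[-0.01, -0.003, -0.0055], [0, 0, 0], -1],
  [[-0.0125, -0.0037, -0.007], [0, 0, 0], -1],
  [[-0.015, -0.0045, -0.0085], [0, 0, 0], -1],
  [[-0.0165, -0.005, -0.0095], [0, 0, 0], -1],
  [[-0.018, -0.0053, -0.0105], [0, 0, 0], -1],
  [[-0.018, -0.0053, -0.0105], [0, 0, 0], -1],
  [[-0.018, -0.0053, -0.0105], [0, 0, 0], -1],
])

```text
t: 16.4
ee_pos: [0.423, 0.1137, 0.2752]
eef_rot: [[-0.83, -0.284, 0.479], [-0.246, 0.959, 0.142], [-0.5, -0.0, -0.866]]
wrist_force: [1.1, 0.5, -0.9]
opening: 0.629
grip_force: 30.0
```

```bash
python3 st.py
```

```text
t 16.4 q [ 13.5  15.  -36.1 132.7  65.2  11.2  25.2] open 0.629 grip 30.0
tip deck mm [ 76.6 -53.2   2.9] F deck [ 0.6  0.1 -1.4] M [-0.02  0.3   0.06] rot err deg [-0.    0.02  0.01]
```

Call:
move_arm([
  [[-0.001, -0.0003, -0.0006], [0, 0, 0], -1],
  [[-0.002, -0.0006, -0.0012], [0, 0, 0], -1],
  [[-0.003, -0.0009, -0.0018], [0, 0, 0], -1],
  [[-0.004, -0.0012, -0.0024], [0, 0, 0], -1],
  [[-0.005, -0.0015, -0.003], [0, 0, 0], -1],
  [[-0.006, -0.0018, -0.0036], [0, 0, 0], -1],
  [[-0.007, -0.002, -0.0042], [0, 0, 0], -1],
  [[-0.007, -0.002, -0.0042], [0, 0, 0], -1],
  [[-0.007, -0.002, -0.0042], [0, 0, 0], -1],
  [[-0.007, -0.002, -0.0042], [0, 0, 0], -1],
])

```text
t: 17.23
ee_pos: [0.4222, 0.1136, 0.275]
eef_rot: [[-0.829, -0.284, 0.481], [-0.246, 0.959, 0.143], [-0.502, 0.0, -0.865]]
wrist_force: [9.8, 1.4, 2.8]
opening: 0.638
grip_force: 30.0
```

```bash
python3 st.py
```

```text
t 17.23 q [ 13.9  15.  -36.4 132.8  66.5  11.1  23.9] open 0.638 grip 30.0
tip deck mm [ 76.4 -53.    3.1] F deck [ 9.8 -1.5 -2.5] M [-0.2  -2.06  0.3 ] rot err deg [ 0.02 -0.14  0.02]
```

The ledge is reached (9.8 N). I'll ease off, release with a small opening so the left finger clears the fence, then lift out.

Call:
move_arm([
  [[0.002, 0.0006, 0.0012], [0, 0, 0], -1],
  [[0.004, 0.0012, 0.002], [0, 0, 0], -1],
  [[0.004, 0.0012, 0.002], [0, 0, 0], -1],
  [[0.004, 0.0012, 0.002], [0, 0, 0], 0.4],
  [[0.004, 0.0012, 0.002], [0, 0, 0], 0.4],
  [[0.004, 0.0012, 0.002], [0, 0, 0], 0.4],
  [[0.004, 0.0012, 0.002], [0, 0, 0], 0.4],
  [[0.004, 0.0012, 0.002], [0, 0, 0], 0.4],
  [[0.004, 0.0012, 0.002], [0, 0, 0], 0.4],
  [[0.004, 0.0012, 0.002], [0, 0, 0], 0.4],
])

```text
t: 18.07
ee_pos: [0.4221, 0.1135, 0.2745]
eef_rot: [[-0.831, -0.284, 0.479], [-0.246, 0.959, 0.142], [-0.499, 0.0, -0.866]]
wrist_force: [-0.9, -0.0, 0.2]
opening: 0.697
grip_force: 0.0
```

```bash
python3 st.py
```

```text
t 18.07 q [ 14.1  15.1 -36.6 132.8  66.1  11.3  24.4] open 0.697 grip 0.0
tip deck mm [ 75.4 -53.1   2.8] F deck [-0.6  0.2  0.6] M [ 0.03  0.29 -0.07] rot err deg [0.   0.04 0.  ]
```

Call:
move_arm([
  [[-0.004, -0.001, 0.007], [0, 0, 0], 0.4],
  [[-0.012, -0.004, 0.021], [0, 0, 0], 0.4],
  [[-0.023, -0.007, 0.042], [0, 0, 0], 0.4],
  [[-0.04, -0.012, 0.07], [0, 0, 0], 0.4],
  [[-0.06, -0.018, 0.105], [0, 0, 0], 0.4],
  [[-0.08, -0.024, 0.14], [0, 0, 0], -1],
  [[-0.1, -0.03, 0.175], [0, 0, 0], -1],
  [[-0.115, -0.034, 0.208], [0, 0, 0], -1],
  [[-0.115, -0.034, 0.25], [0, 0, 0], -1],
  [[-0.115, -0.034, 0.25], [0, 0, 0], -1],
])

```text
t: 18.9
ee_pos: [0.3937, 0.1045, 0.3383]
eef_rot: [[-0.83, -0.282, 0.481], [-0.245, 0.959, 0.141], [-0.501, -0.001, -0.865]]
wrist_force: [0.7, -0.1, 0.2]
opening: 0.379
grip_force: 0.0
```

```bash
cat >> g.py <<'E'
def Rv(): a=np.degrees(D[2]);return Rz(a+180)
E
python3 - <<'E'
from g import *
s=arm.state();print(s["q"].round(1),s["opening"])
a=go(deckP(D,(75,-110,70))[0],Rv());b=go(deckP(D,(75,-110,0))[0],Rv(),*a)
ims=[]
for c,(x,y) in(("side",(240,130)),("top",(170,130))):
    im=arm.capture(c);cv2.imwrite(f"pics/{c}1.png",im);k=4;o=cv2.resize(im[y:y+120,x:x+100],None,fx=k,fy=k,interpolation=cv2.INTER_CUBIC)
    P=deckP(D,[(0,-23,12),(150,-23,12),(150,-83,12),(0,-83,12)])
    q=((proj(P,c)-[x,y]+.5)*k).astype(np.int32);cv2.polylines(o,[q],True,(255,0,255),1);ims.append(o)
cv2.imwrite("pics/a3.png",np.hstack(ims))
E
```

```text
[ 45.3   5.8 -66.3 132.9  25.7  16.1  64. ] 0.3794530156676948
shift [0.429, -0.108, 0.083] turn [-0.047, 0.1603, 0.0004] mm 112.0
shift [0.134, 0.04, -0.242] turn [0.0, 0.0, 0.0] mm 70.0
```

View pics/a3.png

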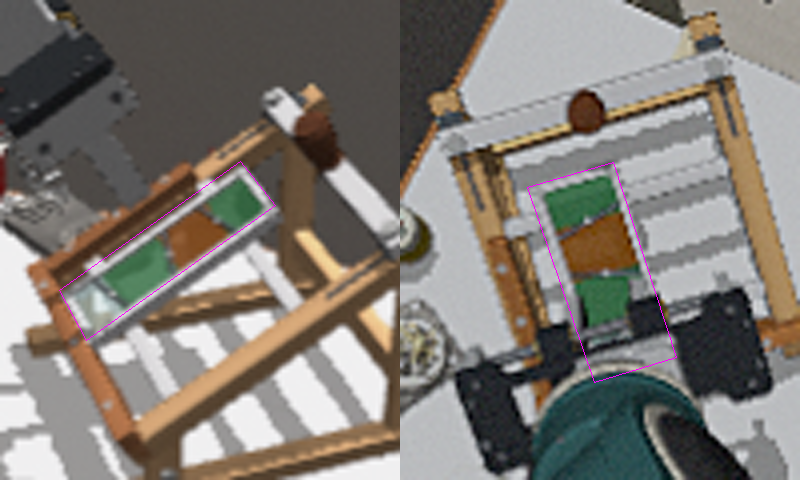

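The panel lies flat on both bars with its lower end at the ledge, about 23 mm clear of the fence. Next I'll push it sideways with closed, vertical fingers.

Call:
move_arm([
  [[0.03, -0.01, 0.05], [-0.005, 0.016, 0], -1],
  [[0.06, -0.02, 0.08], [-0.01, 0.032, 0], -1],
  [[0.12, -0.04, 0.09], [-0.015, 0.05, 0], -1],
  [[0.18, -0.06, 0.09], [-0.02, 0.07, 0], -1],
  [[0.24, -0.08, 0.09], [-0.027, 0.09, 0], -1],
  [[0.3, -0.1, 0.09], [-0.033, 0.112, 0], -1],
  [[0.36, -0.108, 0.09], [-0.04, 0.135, 0], -1],
  [[0.4, -0.108, 0.085], [-0.047, 0.16, 0], -1],
  [[0.429, -0.108, 0.083], [-0.047, 0.1603, 0], -1],
  [[0.429, -0.108, 0.083], [-0.047, 0.1603, 0], -1],
])

```text
t: 19.83
ee_pos: [0.5017, 0.0787, 0.3565]
eef_rot: [[-0.959, -0.284, -0.001], [-0.284, 0.959, 0.001], [0.0, 0.001, -1.0]]
wrist_force: [0.3, -0.3, 0.8]
opening: 0.006
grip_force: 0.0
```

```bash
cat > sv.py <<'E'
import g,sys
from g import *
s=arm.state();print("t",round(s["t"],2),"q",s["q"].round(1),"open",round(s["opening"],3))
B=deckR(D[2]);tip=s["ee_pos"]+.199*s["eef_rot"][:,2];print("tip deck mm",(B.T@(tip-[D[0],D[1],.062])*1000).round(1),"F deck",(B.T@s["wrist_force"]).round(1),"rot err",(B.T@Ro.from_matrix(s["eef_rot"]@Rv().T).as_rotvec(degrees=True)).round(2))
for a in sys.argv[1:]: go(deckP(D,eval(a))[0],Rv())
E
python3 sv.py "(75,-110,0)"
```

```text
t 19.83 q [ 35.5  25.6 -59.1 110.3  25.6  58.6  71.5] open 0.006
tip deck mm [  74.5 -108.8   67.2] F deck [ 0.5 -0.4  0.6] rot err [ 0.08  0.03 -0.03]
shift [0.131, 0.035, -0.232] turn [-0.0004, -0.0003, -0.0001] mm 67.0
```

Call:
move_arm([
  [[0.02, 0.005, -0.035], [0, 0, 0], -1],
  [[0.04, 0.01, -0.07], [0, 0, 0], -1],
  [[0.06, 0.016, -0.105], [0, 0, 0], -1],
  [[0.08, 0.021, -0.14], [0, 0, 0], -1],
  [[0.1, 0.026, -0.175], [0, 0, 0], -1],
  [[0.115, 0.03, -0.205], [0, 0, 0], -1],
  [[0.125, 0.033, -0.222], [0, 0, 0], -1],
  [[0.131, 0.035, -0.232], [0, 0, 0], -1],
  [[0.131, 0.035, -0.232], [0, 0, 0], -1],
  [[0.131, 0.035, -0.232], [0, 0, 0], -1],
])

```text
t: 20.67
ee_pos: [0.5334, 0.0868, 0.2999]
eef_rot: [[-0.959, -0.284, -0.002], [-0.284, 0.959, 0.001], [0.002, 0.001, -1.0]]
wrist_force: [-0.1, -0.2, -0.2]
opening: 0.005
grip_force: 0.0
```

```bash
python3 sv.py "(75,-80,0)"
```

```text
t 20.67 q [ 29.1  33.  -53.7 108.5  32.2  55.2  66.9] open 0.005
tip deck mm [  74.4 -110.     2. ] F deck [-0.2 -0.1 -0.1] rot err [ 0.07  0.09 -0.05]
shift [-0.03, 0.118, -0.006] turn [-0.0003, -0.0006, 0.0001] mm 30.0
```

Call:
move_arm([
  [[-0.003, 0.012, -0.002], [0, 0, 0], -1],
  [[-0.006, 0.025, -0.004], [0, 0, 0], -1],
  [[-0.011, 0.038, -0.006], [0, 0, 0], -1],
  [[-0.015, 0.051, -0.006], [0, 0, 0], -1],
  [[-0.018, 0.064, -0.006], [0, 0, 0], -1],
  [[-0.021, 0.077, -0.006], [0, 0, 0], -1],
  [[-0.025, 0.09, -0.006], [0, 0, 0], -1],
  [[-0.028, 0.103, -0.006], [0, 0, 0], -1],
  [[-0.031, 0.112, -0.006], [0, 0, 0], -1],
  [[-0.033, 0.118, -0.006], [0, 0, 0], -1],
])

```text
t: 21.5
ee_pos: [0.5257, 0.1161, 0.2989]
eef_rot: [[-0.959, -0.283, -0.0], [-0.283, 0.959, 0.0], [0.0, 0.0, -1.0]]
wrist_force: [5.0, -5.9, 4.0]
opening: 0.002
grip_force: 3.5
```

```bash
python3 sv.py
```

```text
t 21.5 q [ 26.   32.9 -53.8 108.9  32.4  54.9  63.5] open 0.002
tip deck mm [ 74.9 -80.    0.5] F deck [ 4.7 -7.1  1.9] rot err [-0.02  0.   -0.05]
```

Run:
```python
from g import *
ims=[]
for c,(x,y) in(("side",(240,130)),("top",(170,130))):
    im=arm.capture(c);cv2.imwrite(f"pics/{c}2.png",im);k=4;ims.append(cv2.resize(im[y:y+120,x:x+100],None,fx=k,fy=k,interpolation=cv2.INTER_CUBIC))
cv2.imwrite("pics/a4.png",np.hstack(ims))
```

```text
(no output)
```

View pics/a4.png

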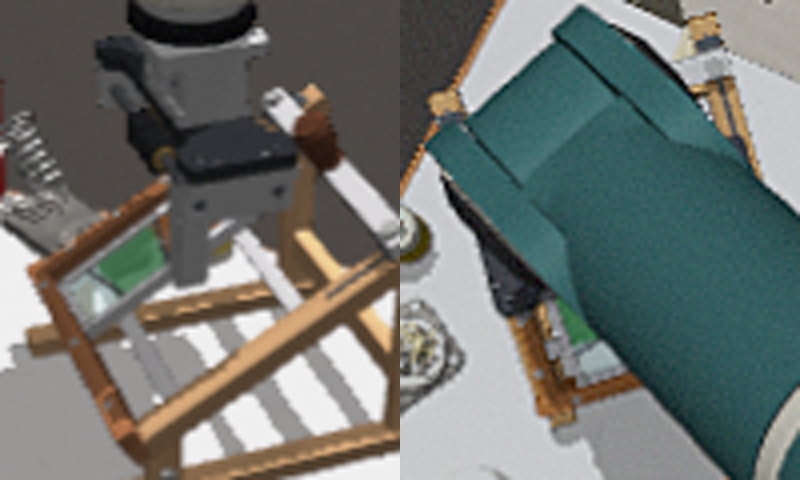

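Call:
move_arm([
  [[-0.0005, 0.002, 0], [0, 0, 0], -1],
  [[-0.001, 0.004, 0], [0, 0, 0], -1],
  [[-0.0015, 0.006, 0], [0, 0, 0], -1],
  [[-0.002, 0.008, 0], [0, 0, 0], -1],
  [[-0.002, 0.008, 0], [0, 0, 0], -1],
  [[-0.002, 0.008, 0], [0, 0, 0], -1],
  [[-0.002, 0.008, 0], [0, 0, 0], -1],
  [[-0.002, 0.008, 0], [0, 0, 0], -1],
  [[-0.002, 0.008, 0], [0, 0, 0], -1],
  [[-0.002, 0.008, 0], [0, 0, 0], -1],
])

```text
t: 22.43
ee_pos: [0.5252, 0.1178, 0.2988]
eef_rot: [[-0.959, -0.283, -0.0], [-0.283, 0.959, -0.0], [0.0, 0.0, -1.0]]
wrist_force: [3.7, -6.0, 5.1]
opening: 0.003
grip_force: 3.3
```

```bash
cat > pf.py <<'E'
from g import *
# panel pose in deck plane (x,y of centre mm, yaw deg) and fence/ledge fit per camera
def pfit(cams,tag):
    big={}
    for c in cams:
        im=arm.capture(c);cv2.imwrite(f"pics/{c}_{tag}.png",im);r=[d for d in arm.cut_out("long_panel",c)];
        for d in r: print(c,round(d["p"],2),np.round(d["box"]).tolist(),int(d["mask"].sum()))
E
python3 sv.py; python3 -c "
from pf import *
pfit(('side','top'),'p')"
```

```text
t 22.43 q [ 25.8  32.9 -53.8 108.9  32.3  54.9  63.3] open 0.003
tip deck mm [ 74.8 -78.2   0.4] F deck [ 4.2 -6.8  3.5] rot err [-0.03  0.02 -0.06]
side 0.71 [277.0, 197.0, 49.0, 32.0] 510
top 0.44 [215.0, 216.0, 24.0, 22.0] 163
```

Call:
move_arm([
  [[-0.001, 0.003, 0], [0, 0, 0], -1],
  [[-0.0015, 0.006, 0], [0, 0, 0], -1],
  [[-0.0025, 0.009, 0], [0, 0, 0], -1],
  [[-0.003, 0.012, 0], [0, 0, 0], -1],
  [[-0.004, 0.014, 0], [0, 0, 0], -1],
  [[-0.004, 0.0155, 0], [0, 0, 0], -1],
  [[-0.004, 0.0155, 0], [0, 0, 0], -1],
  [[-0.004, 0.0155, 0], [0, 0, 0], -1],
  [[-0.004, 0.0155, 0], [0, 0, 0], -1],
  [[-0.004, 0.0155, 0], [0, 0, 0], -1],
])

```text
t: 23.47
ee_pos: [0.5242, 0.1217, 0.2988]
eef_rot: [[-0.959, -0.283, -0.0], [-0.283, 0.959, -0.0], [0.0, -0.0, -1.0]]
wrist_force: [4.3, -6.8, 5.5]
opening: 0.002
grip_force: 3.6
```

```bash
python3 sv.py
```

```text
t 23.47 q [ 25.4  32.9 -53.8 108.9  32.4  54.9  62.9] open 0.002
tip deck mm [ 74.9 -74.3   0.4] F deck [ 4.6 -7.7  3.7] rot err [-0.04  0.03 -0.06]
```

Call:
move_arm([
  [[-0.0005, 0.002, 0], [0, 0, 0], -1],
  [[-0.001, 0.004, 0], [0, 0, 0], -1],
  [[-0.0015, 0.006, 0], [0, 0, 0], -1],
  [[-0.002, 0.008, 0], [0, 0, 0], -1],
  [[-0.0025, 0.01, 0], [0, 0, 0], -1],
  [[-0.0025, 0.01, 0], [0, 0, 0], -1],
  [[-0.0025, 0.01, 0], [0, 0, 0], -1],
  [[-0.0025, 0.01, 0], [0, 0, 0], -1],
  [[-0.0025, 0.01, 0], [0, 0, 0], -1],
  [[-0.0025, 0.01, 0], [0, 0, 0], -1],
])

```text
t: 24.3
ee_pos: [0.5236, 0.1242, 0.2988]
eef_rot: [[-0.959, -0.283, -0.0], [-0.283, 0.959, -0.0], [0.0, -0.0, -1.0]]
wrist_force: [2.7, -7.3, 5.9]
opening: 0.01
grip_force: 3.8
```

```bash
python3 sv.py
```

```text
t 24.3 q [ 25.1  32.9 -53.8 108.9  32.4  54.9  62.6] open 0.01
tip deck mm [ 75.  -71.7   0.3] F deck [ 3.4 -7.8  4.8] rot err [-0.04  0.02 -0.06]
```

Call:
move_arm([
  [[-0.0005, 0.002, 0], [0, 0, 0], -1],
  [[-0.001, 0.004, 0], [0, 0, 0], -1],
  [[-0.0015, 0.006, 0], [0, 0, 0], -1],
  [[-0.002, 0.008, 0], [0, 0, 0], -1],
  [[-0.002, 0.008, 0], [0, 0, 0], -1],
  [[-0.002, 0.008, 0], [0, 0, 0], -1],
  [[-0.002, 0.008, 0], [0, 0, 0], -1],
  [[-0.002, 0.008, 0], [0, 0, 0], -1],
  [[-0.002, 0.008, 0], [0, 0, 0], -1],
  [[-0.002, 0.008, 0], [0, 0, 0], -1],
])

```text
t: 25.13
ee_pos: [0.5231, 0.1261, 0.2988]
eef_rot: [[-0.959, -0.283, -0.0], [-0.283, 0.959, -0.0], [0.001, -0.0, -1.0]]
wrist_force: [3.5, -5.9, 6.2]
opening: 0.005
grip_force: 3.9
```

```bash
python3 sv.py
```

```text
t 25.13 q [ 24.9  32.9 -53.8 108.9  32.4  54.9  62.4] open 0.005
tip deck mm [ 75.1 -69.8   0.3] F deck [ 4.6 -6.6  4.5] rot err [-0.05  0.03 -0.06]
```

```bash
cat > prof.py <<'E'
from g import *
import sys
im=arm.capture("side");cv2.imwrite("pics/side_%s.png"%sys.argv[1],im)
for x in map(int,sys.argv[2].split(",")):
    ys=np.arange(14,-81,-3);P=proj(deckP(D,[(x,y,12) for y in ys]),"side").astype(np.float32)
    v=cv2.remap(im.astype(np.float32),P[:,:1],P[:,1:],1)[:,0]
    print("x",x," ".join(f"{y}:{int(c[2])},{int(c[1])},{int(c[0])}" for y,c in zip(ys,v)))
E
python3 prof.py n1 12,30,45
```

```text
x 12 14:102,82,68 11:98,67,46 8:95,62,41 5:92,59,37 2:85,55,35 -1:84,63,50 -4:99,88,82 -7:125,120,119 -10:134,135,136 -13:120,123,124 -16:123,131,132 -19:143,156,156 -22:148,161,160 -25:146,159,155 -28:145,155,147 -31:145,153,143 -34:145,153,143 -37:145,153,143 -40:148,156,145 -43:149,156,146 -46:149,156,145 -49:148,156,145 -52:147,154,144 -55:145,151,142 -58:140,143,139 -61:137,138,137 -64:126,125,126 -67:107,106,107 -70:95,94,95 -73:98,94,93 -76:105,94,86 -79:115,94,73
x 30 14:93,71,55 11:92,62,41 8:94,61,40 5:94,61,40 2:90,60,41 -1:90,69,57 -4:102,92,87 -7:120,115,114 -10:119,121,120 -13:103,113,109 -16:101,120,110 -19:108,133,120 -22:104,129,116 -25:97,122,109 -28:84,102,93 -31:83,97,91 -34:88,97,94 -37:103,112,110 -40:109,119,119 -43:127,140,139 -46:141,155,156 -49:149,165,164 -52:151,169,166 -55:154,172,168 -58:152,163,160 -61:145,148,148 -64:126,124,125 -67:102,101,102 -70:94,93,95 -73:98,97,98 -76:109,108,109 -79:126,125,126
x 45 14:107,84,69 11:100,65,42 8:96,62,39 5:93,61,39 2:89,61,42 -1:92,74,63 -4:111,103,99 -7:123,121,120 -10:112,117,114 -13:87,108,92 -16:69,108,79 -19:64,110,75 -22:62,109,71 -25:61,108,70 -28:61,107,69 -31:62,108,70 -34:62,108,71 -37:62,109,72 -40:63,110,73 -43:61,108,72 -46:58,105,69 -49:60,109,72 -52:70,116,81 -55:90,128,100 -58:112,135,119 -61:126,132,128 -64:113,113,114 -67:97,96,97 -70:99,97,99 -73:126,124,126 -76:178,177,178 -79:221,221,222
```

Call:
move_arm([
  [[-0.0005, 0.002, 0], [0, 0, 0], -1],
  [[-0.001, 0.004, 0], [0, 0, 0], -1],
  [[-0.0015, 0.006, 0], [0, 0, 0], -1],
  [[-0.002, 0.008, 0], [0, 0, 0], -1],
  [[-0.002, 0.008, 0], [0, 0, 0], -1],
  [[-0.002, 0.008, 0], [0, 0, 0], -1],
  [[-0.002, 0.008, 0], [0, 0, 0], -1],
  [[-0.002, 0.008, 0], [0, 0, 0], -1],
  [[-0.002, 0.008, 0], [0, 0, 0], -1],
  [[-0.002, 0.008, 0], [0, 0, 0], -1],
])

```text
t: 26.02
ee_pos: [0.5228, 0.127, 0.2987]
eef_rot: [[-0.96, -0.282, -0.001], [-0.282, 0.96, -0.003], [0.001, -0.002, -1.0]]
wrist_force: [3.3, -14.8, 8.8]
opening: 0.005
grip_force: 8.0
```

```bash
python3 sv.py
```

```text
t 26.02 q [ 24.7  32.9 -53.7 108.9  32.4  55.   62.1] open 0.005
tip deck mm [ 74.8 -69.3   0.3] F deck [  3.5 -15.1   8.1] rot err [-0.18  0.08 -0.06]
```

Fence contact is made: 15 N after only 0.5 mm of travel. I'll back off, lift, and go behind the knob.

Run:
```python
from g import *
s=arm.state();a=go(deckP(D,(75,-85,0))[0],Rv())
b=go(deckP(D,(75,-85,0))[0]+[0,0,.13],Rv(),*a)
c=go(deckP(D,(229,-82,28))[0]+[0,0,.05],Rv(),*b)
d=go(deckP(D,(229,-82,28))[0],Rv(),*c);print(c[0])
```

```text
shift [0.018, -0.062, -0.001] turn [0.0008, -0.0002, 0.0008] mm 16.0
shift [0.0, 0.0, 0.52] turn [0.0, 0.0, 0.0] mm 130.0
shift [0.454, 0.147, 0.085] turn [0.0, 0.0, 0.0] mm 121.0
shift [0.0, 0.0, -0.2] turn [0.0, 0.0, 0.0] mm 50.0
[0.64101874 0.14822644 0.44974871]
```

Call:
move_arm([
  [[0.005, -0.02, 0], [0, 0, 0], -1],
  [[0.01, -0.04, 0], [0, 0, 0], -1],
  [[0.018, -0.062, 0.01], [0, 0, 0], -1],
  [[0.018, -0.062, 0.06], [0, 0, 0], -1],
  [[0.018, -0.062, 0.14], [0, 0, 0], -1],
  [[0.018, -0.062, 0.24], [0, 0, 0], -1],
  [[0.018, -0.062, 0.34], [0, 0, 0], -1],
  [[0.018, -0.062, 0.44], [0, 0, 0], -1],
  [[0.018, -0.062, 0.52], [0, 0, 0], -1],
  [[0.04, -0.055, 0.58], [0, 0, 0], -1],
])

```text
t: 26.85
ee_pos: [0.5313, 0.1154, 0.4462]
eef_rot: [[-0.959, -0.284, -0.0], [-0.284, 0.959, 0.001], [0.0, 0.001, -1.0]]
wrist_force: [0.3, -0.5, 0.1]
opening: 0.008
grip_force: 0.0
```

Call:
move_arm([
  [[0.06, 0.02, 0.025], [0, 0, 0], -1],
  [[0.13, 0.04, 0.025], [0, 0, 0], -1],
  [[0.2, 0.06, 0.025], [0, 0, 0], -1],
  [[0.27, 0.09, 0.025], [0, 0, 0], -1],
  [[0.34, 0.11, 0.025], [0, 0, 0], -1],
  [[0.4, 0.13, 0.025], [0, 0, 0], -1],
  [[0.432, 0.14, 0.025], [0, 0, 0], -1],
  [[0.432, 0.14, 0.025], [0, 0, 0], -1],
  [[0.432, 0.14, 0.025], [0, 0, 0], -1],
  [[0.432, 0.14, 0.025], [0, 0, 0], -1],
])

```text
t: 27.68
ee_pos: [0.6393, 0.1498, 0.45]
eef_rot: [[-0.959, -0.284, -0.002], [-0.284, 0.959, 0.001], [0.002, 0.001, -1.0]]
wrist_force: [-0.5, -0.7, 0.7]
opening: 0.005
grip_force: 0.0
```

```bash
python3 sv.py "(229,-82,28)"
python3 - <<'E'
from g import *
im=arm.capture("side");d=arm.cut_out("stop_bar_knob","side");print([(x["p"],np.round(x["box"],1)) for x in d])
im=arm.capture("top");d=arm.cut_out("stop_bar_knob","top");print([(x["p"],np.round(x["box"],1)) for x in d])
# knob pixel (dark red-brown) in first pictures
for c,(x0,y0,x1,y1) in(("side",(310,150,330,175)),("top",(205,145,228,168))):
    h=cv2.imread(f"pics/{c}0.png").astype(int)[y0:y1,x0:x1];m=(h[...,2]<120)&(h[...,2]-h[...,0]>25)&(h[...,1]<60);ys,xs=np.nonzero(m);print(c,xs.mean()+x0,ys.mean()+y0,xs.min()+x0,xs.max()+x0,ys.min()+y0,ys.max()+y0)
for X in(185,194,203): print(X,[proj(deckP(D,[(X,-80,50),(X,-80,32)]),c).round(1).tolist() for c in CM])
E
```

```text
t 27.68 q [ 20.2  35.3 -55.6  83.1  29.2  77.   69.5] open 0.005
tip deck mm [252.8 -79.7  72.3] F deck [-0.3 -0.6  0.9] rot err [ 0.07  0.09 -0.04]
shift [0.007, -0.006, -0.201] turn [-0.0003, -0.0006, 0.0] mm 50.0
[(0.75, array([322.3, 175.2,  41. ,  41.3]))]
[(0.67, array([190.8, 163.6,  26.4,  15.4])), (0.36, array([212.3, 202.1,  45.2,  56.4]))]
side 319.2763157894737 163.8421052631579 310 325 158 172
top 215.84415584415584 158.07792207792207 206 227 153 164
185 [[[313.0, 162.4], [316.0, 167.2]], [[218.4, 162.1], [218.2, 160.3]]]
194 [[[315.9, 160.3], [318.9, 165.1]], [[217.4, 158.9], [217.2, 157.1]]]
203 [[[318.9, 158.2], [321.8, 163.1]], [[216.4, 155.6], [216.2, 153.8]]]
```

Call:
move_arm([
  [[0.007, -0.006, -0.03], [0, 0, 0], -1],
  [[0.007, -0.006, -0.06], [0, 0, 0], -1],
  [[0.007, -0.006, -0.09], [0, 0, 0], -1],
  [[0.007, -0.006, -0.12], [0, 0, 0], -1],
  [[0.007, -0.006, -0.15], [0, 0, 0], -1],
  [[0.007, -0.006, -0.175], [0, 0, 0], -1],
  [[0.007, -0.006, -0.19], [0, 0, 0], -1],
  [[0.007, -0.006, -0.2], [0, 0, 0], -1],
  [[0.007, -0.006, -0.2], [0, 0, 0], -1],
  [[0.007, -0.006, -0.2], [0, 0, 0], -1],
])

```text
t: 28.72
ee_pos: [0.6418, 0.1484, 0.3997]
eef_rot: [[-0.959, -0.284, -0.002], [-0.284, 0.959, 0.001], [0.001, 0.002, -1.0]]
wrist_force: [0.0, -0.3, 0.6]
opening: 0.004
grip_force: 0.0
```

```bash
python3 sv.py "(205,-82,28)" "(180,-82,28)"
```

```text
t 28.72 q [ 19.7  37.8 -54.1  86.1  31.3  72.3  68.1] open 0.004
tip deck mm [229.4 -81.7  27.7] F deck [ 0.3 -0.3  0.6] rot err [ 0.07  0.08 -0.06]
shift [-0.083, -0.024, -0.048] turn [-0.0003, -0.0006, 0.0001] mm 24.0
shift [-0.166, -0.049, -0.098] turn [-0.0003, -0.0006, 0.0001] mm 49.0
```

Call:
move_arm([
  [[-0.008, -0.0024, -0.0048], [0, 0, 0], -1],
  [[-0.016, -0.0048, -0.0096], [0, 0, 0], -1],
  [[-0.025, -0.0072, -0.0144], [0, 0, 0], -1],
  [[-0.033, -0.0096, -0.0192], [0, 0, 0], -1],
  [[-0.042, -0.012, -0.024], [0, 0, 0], -1],
  [[-0.05, -0.0144, -0.029], [0, 0, 0], -1],
  [[-0.058, -0.0168, -0.0336], [0, 0, 0], -1],
  [[-0.066, -0.019, -0.0384], [0, 0, 0], -1],
  [[-0.075, -0.0216, -0.0432], [0, 0, 0], -1],
  [[-0.083, -0.024, -0.048], [0, 0, 0], -1],
])

```text
t: 29.55
ee_pos: [0.6209, 0.1423, 0.3876]
eef_rot: [[-0.959, -0.284, -0.002], [-0.284, 0.959, 0.001], [0.001, 0.001, -1.0]]
wrist_force: [3.4, 1.7, 0.7]
opening: 0.006
grip_force: 1.7
```

```bash
python3 sv.py "(190,-82,28)"
```

```text
t 29.55 q [ 21.4  36.4 -54.7  90.3  31.   69.7  67.5] open 0.006
tip deck mm [204.5 -81.7  28.1] F deck [ 3.6  0.6 -1.3] rot err [ 0.06  0.07 -0.06]
shift [-0.049, -0.015, -0.029] turn [-0.0003, -0.0005, 0.0001] mm 14.0
```

Call:
move_arm([
  [[-0.005, -0.0015, -0.003], [0, 0, 0], -1],
  [[-0.01, -0.003, -0.006], [0, 0, 0], -1],
  [[-0.015, -0.0045, -0.009], [0, 0, 0], -1],
  [[-0.02, -0.006, -0.012], [0, 0, 0], -1],
  [[-0.025, -0.0075, -0.015], [0, 0, 0], -1],
  [[-0.03, -0.009, -0.018], [0, 0, 0], -1],
  [[-0.035, -0.0105, -0.021], [0, 0, 0], -1],
  [[-0.04, -0.012, -0.024], [0, 0, 0], -1],
  [[-0.045, -0.0135, -0.027], [0, 0, 0], -1],
  [[-0.049, -0.0147, -0.029], [0, 0, 0], -1],
])

```text
t: 30.38
ee_pos: [0.6086, 0.1386, 0.3802]
eef_rot: [[-0.959, -0.284, -0.002], [-0.284, 0.959, 0.001], [0.002, 0.001, -1.0]]
wrist_force: [1.9, 1.0, 1.7]
opening: 0.007
grip_force: 1.6
```

```bash
python3 sv.py "(184,-82,28)"
python3 - <<'E'
from g import *
im=arm.capture("side");cv2.imwrite("pics/side_k1.png",im)
for y in(-20,-40,-130):
    xs=np.arange(130,200,3);P=proj(deckP(D,[(x,y,12) for x in xs]),"side").astype(np.float32);v=cv2.remap(im.astype(np.float32),P[:,:1],P[:,1:],1)[:,0]
    print(y," ".join(f"{x}:{int(c[2])},{int(c[1])},{int(c[0])}" for x,c in zip(xs,v)))
E
```

```text
t 30.38 q [ 22.4  35.7 -54.9  92.6  30.8  68.3  67.2] open 0.007
tip deck mm [189.7 -81.7  28.1] F deck [2.7 0.4 0.4] rot err [ 0.06  0.1  -0.06]
shift [-0.02, -0.006, -0.012] turn [-0.0003, -0.0007, 0.0001] mm 5.0
-20 130:63,111,74 133:62,110,73 136:62,110,72 139:62,109,72 142:64,105,73 145:110,120,112 148:128,125,122 151:99,86,75 154:88,69,51 157:84,67,51 160:102,95,90 163:130,127,129 166:128,123,123 169:113,105,103 172:119,108,104 175:119,107,102 178:114,99,90 181:100,80,61 184:96,75,54 187:102,80,58 190:100,79,57 193:96,76,54 196:102,83,65 199:89,80,72
-40 130:78,126,87 133:72,120,82 136:56,104,68 139:54,101,65 142:59,101,69 145:94,111,98 148:128,128,127 151:99,95,93 154:69,65,61 157:72,65,61 160:54,45,42 163:39,23,15 166:53,33,22 169:56,34,24 172:59,35,24 175:59,36,25 178:56,34,24 181:53,31,21 184:56,34,24 187:69,56,47 190:78,74,72 193:75,74,75 196:74,74,75 199:75,76,77
-130 130:116,102,88 133:91,72,51 136:97,75,54 139:94,72,53 142:89,68,50 145:100,78,57 148:189,152,110 151:237,206,148 154:231,202,146 157:157,134,103 160:91,90,89 163:131,130,131 166:140,138,140 169:140,139,141 172:151,150,151 175:202,200,202 178:144,142,142 181:78,73,70 184:77,72,69 187:77,72,69 190:77,72,69 193:77,73,70 196:76,72,69 199:78,72,70
```

About 9 mm of gap remains between the panel end (x≈151) and the bar (x≈160).

Call:
move_arm([
  [[-0.003, -0.0009, -0.0018], [0, 0, 0], -1],
  [[-0.006, -0.0018, -0.0036], [0, 0, 0], -1],
  [[-0.009, -0.0027, -0.0054], [0, 0, 0], -1],
  [[-0.012, -0.0036, -0.0072], [0, 0, 0], -1],
  [[-0.015, -0.0045, -0.009], [0, 0, 0], -1],
  [[-0.018, -0.0054, -0.0108], [0, 0, 0], -1],
  [[-0.02, -0.006, -0.012], [0, 0, 0], -1],
  [[-0.022, -0.0066, -0.0132], [0, 0, 0], -1],
  [[-0.022, -0.0066, -0.0132], [0, 0, 0], -1],
  [[-0.022, -0.0066, -0.0132], [0, 0, 0], -1],
])

```text
t: 31.27
ee_pos: [0.6032, 0.137, 0.377]
eef_rot: [[-0.959, -0.284, -0.002], [-0.284, 0.959, 0.001], [0.002, 0.001, -1.0]]
wrist_force: [2.0, 0.8, 1.3]
opening: 0.007
grip_force: 1.2
```

```bash
python3 sv.py
```

```text
t 31.27 q [ 22.9  35.3 -55.1  93.6  30.7  67.6  67.1] open 0.007
tip deck mm [183.2 -81.8  28.2] F deck [2.6 0.2 0.1] rot err [ 0.06  0.11 -0.06]
```

Call:
move_arm([
  [[-0.001, -0.0003, -0.0006], [0, 0, 0], -1],
  [[-0.002, -0.0006, -0.0012], [0, 0, 0], -1],
  [[-0.003, -0.0009, -0.0018], [0, 0, 0], -1],
  [[-0.004, -0.0012, -0.0024], [0, 0, 0], -1],
  [[-0.005, -0.0015, -0.003], [0, 0, 0], -1],
  [[-0.005, -0.0015, -0.003], [0, 0, 0], -1],
  [[-0.005, -0.0015, -0.003], [0, 0, 0], -1],
  [[-0.005, -0.0015, -0.003], [0, 0, 0], -1],
  [[-0.005, -0.0015, -0.003], [0, 0, 0], -1],
  [[-0.005, -0.0015, -0.003], [0, 0, 0], -1],
])

```text
t: 32.1
ee_pos: [0.602, 0.1366, 0.3763]
eef_rot: [[-0.959, -0.284, -0.002], [-0.284, 0.959, 0.001], [0.002, 0.001, -1.0]]
wrist_force: [2.4, 0.4, 2.0]
opening: 0.003
grip_force: 1.4
```

```bash
python3 sv.py
```

```text
t 32.1 q [ 23.   35.2 -55.1  93.9  30.7  67.4  67.1] open 0.003
tip deck mm [181.7 -81.8  28.2] F deck [ 3.1 -0.3  0.5] rot err [ 0.06  0.1  -0.06]
```

Call:
move_arm([
  [[-0.001, -0.0003, -0.0006], [0, 0, 0], -1],
  [[-0.002, -0.0006, -0.0012], [0, 0, 0], -1],
  [[-0.003, -0.0009, -0.0018], [0, 0, 0], -1],
  [[-0.004, -0.0012, -0.0024], [0, 0, 0], -1],
  [[-0.005, -0.0015, -0.003], [0, 0, 0], -1],
  [[-0.005, -0.0015, -0.003], [0, 0, 0], -1],
  [[-0.005, -0.0015, -0.003], [0, 0, 0], -1],
  [[-0.005, -0.0015, -0.003], [0, 0, 0], -1],
  [[-0.005, -0.0015, -0.003], [0, 0, 0], -1],
  [[-0.005, -0.0015, -0.003], [0, 0, 0], -1],
])

```text
t: 32.93
ee_pos: [0.6009, 0.1363, 0.3758]
eef_rot: [[-0.959, -0.284, -0.001], [-0.284, 0.959, 0.001], [0.001, 0.001, -1.0]]
wrist_force: [4.6, 2.0, 2.9]
opening: 0.002
grip_force: 2.8
```

```bash
python3 sv.py
```

```text
t 32.93 q [ 23.1  35.2 -55.1  94.1  30.7  67.3  67. ] open 0.002
tip deck mm [180.7 -81.7  28.2] F deck [5.7 0.6 0. ] rot err [ 0.06  0.05 -0.06]
```

Call:
move_arm([
  [[-0.001, -0.0003, -0.0006], [0, 0, 0], -1],
  [[-0.002, -0.0006, -0.0012], [0, 0, 0], -1],
  [[-0.003, -0.0009, -0.0018], [0, 0, 0], -1],
  [[-0.004, -0.0012, -0.0024], [0, 0, 0], -1],
  [[-0.004, -0.0012, -0.0024], [0, 0, 0], -1],
  [[-0.004, -0.0012, -0.0024], [0, 0, 0], -1],
  [[-0.004, -0.0012, -0.0024], [0, 0, 0], -1],
  [[-0.004, -0.0012, -0.0024], [0, 0, 0], -1],
  [[-0.004, -0.0012, -0.0024], [0, 0, 0], -1],
  [[-0.004, -0.0012, -0.0024], [0, 0, 0], -1],
])

```text
t: 33.77
ee_pos: [0.6003, 0.1361, 0.3756]
eef_rot: [[-0.959, -0.284, 0.0], [-0.284, 0.959, 0.002], [-0.001, 0.002, -1.0]]
wrist_force: [7.5, 1.3, 4.4]
opening: 0.003
grip_force: 4.7
```

```bash
python3 sv.py
```

```text
t 33.77 q [ 23.1  35.1 -55.2  94.2  30.7  67.1  67. ] open 0.003
tip deck mm [180.3 -81.7  28.2] F deck [ 8.7 -0.9  0.1] rot err [ 0.06 -0.05 -0.07]
```

Call:
move_arm([
  [[-0.001, -0.0003, -0.0006], [0, 0, 0], -1],
  [[-0.002, -0.0006, -0.0012], [0, 0, 0], -1],
  [[-0.003, -0.0009, -0.0018], [0, 0, 0], -1],
  [[-0.004, -0.0012, -0.0024], [0, 0, 0], -1],
  [[-0.004, -0.0012, -0.0024], [0, 0, 0], -1],
  [[-0.004, -0.0012, -0.0024], [0, 0, 0], -1],
  [[-0.004, -0.0012, -0.0024], [0, 0, 0], -1],
  [[-0.004, -0.0012, -0.0024], [0, 0, 0], -1],
  [[-0.004, -0.0012, -0.0024], [0, 0, 0], -1],
  [[-0.004, -0.0012, -0.0024], [0, 0, 0], -1],
])

```text
t: 34.6
ee_pos: [0.5997, 0.1359, 0.3755]
eef_rot: [[-0.959, -0.283, 0.002], [-0.283, 0.959, 0.002], [-0.003, 0.002, -1.0]]
wrist_force: [11.6, 3.4, 6.5]
opening: 0.006
grip_force: 6.7
```

```bash
python3 sv.py
```

```text
t 34.6 q [ 23.2  35.  -55.2  94.4  30.7  66.9  67. ] open 0.006
tip deck mm [179.9 -81.7  28.3] F deck [13.7 -0.1 -0.4] rot err [ 0.06 -0.15 -0.08]
```

The stop bar is hard against the panel (13.7 N). I'll withdraw and check.

Call:
move_arm([
  [[0.01, 0.003, 0.006], [0, 0, 0], -1],
  [[0.033, 0.01, 0.02], [0, 0, 0], -1],
  [[0.05, 0.015, 0.03], [0, 0, 0], -1],
  [[0.05, 0.015, 0.08], [0, 0, 0], -1],
  [[0.05, 0.015, 0.18], [0, 0, 0], -1],
  [[0.05, 0.015, 0.3], [0, 0, 0], -1],
  [[0.05, 0.015, 0.42], [0, 0, 0], -1],
  [[0.05, -0.05, 0.5], [0, 0, 0], -1],
  [[0.05, -0.15, 0.55], [0, 0, 0], -1],
  [[0.05, -0.28, 0.55], [0, 0, 0], -1],
])

```text
t: 35.43
ee_pos: [0.6107, 0.0673, 0.5156]
eef_rot: [[-0.958, -0.287, 0.001], [-0.287, 0.958, 0.002], [-0.002, 0.001, -1.0]]
wrist_force: [0.1, 1.2, -0.5]
opening: 0.002
grip_force: 0.0
```

Call:
move_arm([
  [[0, -0.12, 0], [0, 0, 0], -1],
  [[0, -0.24, 0], [0, 0, 0], -1],
  [[-0.02, -0.36, 0], [0, 0, 0], -1],
  [[-0.05, -0.48, 0], [0, 0, 0], -1],
  [[-0.1, -0.6, 0], [0, 0, 0], -1],
  [[-0.15, -0.72, 0], [0, 0, 0], -1],
  [[-0.2, -0.84, 0], [0, 0, 0], -1],
  [[-0.25, -0.95, 0], [0, 0, 0], -1],
  [[-0.25, -1.0, 0], [0, 0, 0], -1],
  [[-0.25, -1.0, 0], [0, 0, 0], -1],
])

```text
t: 36.27
ee_pos: [0.5481, -0.1877, 0.5122]
eef_rot: [[-0.96, -0.279, -0.003], [-0.279, 0.96, 0.0], [0.002, 0.001, -1.0]]
wrist_force: [0.1, -0.1, -0.5]
opening: 0.005
grip_force: 0.0
```

```bash
python3 - <<'E'
from g import *
s=arm.state();print(s["t"],s["ee_pos"],s["q"].round(1),s["wrist_force"].round(1))
ims=[]
for c,(x,y) in(("side",(240,145)),("top",(170,135))):
    im=arm.capture(c);cv2.imwrite(f"pics/{c}_f.png",im);k=5;ims.append(cv2.resize(im[y:y+110,x:x+80],None,fx=k,fy=k,interpolation=cv2.INTER_CUBIC))
    for n in("short_panel","solder_spool","flux_jar","flux_bottle"):
        print(c,n,[(round(d["p"],2),np.round(d["box"]).tolist()) for d in arm.cut_out(n,c)[:2]])
cv2.imwrite("pics/a5.png",np.hstack(ims))
E
for x in 15 45 75 105; do :; done; python3 prof.py f 12,40,75,110,140
```

```text
36.2667 [ 0.54808242 -0.18765119  0.51219629] [ 60.   24.  -59.4  89.7  20.9  78.4 104.8] [ 0.1 -0.1 -0.5]
side short_panel [(0.87, [258.0, 290.0, 50.0, 30.0]), (0.41, [226.0, 200.0, 17.0, 27.0])]
side solder_spool [(0.75, [321.0, 268.0, 22.0, 26.0])]
side flux_jar [(0.9, [227.0, 200.0, 22.0, 27.0])]
side flux_bottle [(0.61, [294.0, 194.0, 9.0, 5.0])]
top short_panel [(0.59, [306.0, 225.0, 29.0, 39.0])]
top solder_spool [(0.54, [290.0, 176.0, 19.0, 19.0])]
top flux_jar [(0.88, [190.0, 254.0, 25.0, 16.0])]
top flux_bottle [(0.47, [170.0, 188.0, 16.0, 19.0])]
x 12 14:136,102,81 11:149,100,68 8:150,97,64 5:145,93,60 2:126,84,58 -1:127,105,94 -4:166,160,159 -7:192,190,191 -10:178,177,179 -13:141,146,146 -16:135,145,145 -19:148,162,162 -22:149,162,159 -25:147,157,151 -28:146,154,145 -31:145,154,144 -34:146,153,143 -37:146,154,144 -40:148,156,145 -43:149,157,146 -46:149,156,145 -49:148,155,145 -52:151,158,148 -55:156,161,154 -58:181,182,180 -61:191,190,190 -64:156,154,156 -67:118,117,118 -70:98,97,98 -73:101,97,95 -76:118,104,92 -79:141,112,84
x 40 14:135,101,79 11:147,100,70 8:149,97,64 5
[... 1100 characters left out ...]
,35 -31:115,68,33 -34:118,70,33 -37:126,74,35 -40:127,76,37 -43:128,77,38 -46:128,77,38 -49:130,81,44 -52:143,103,76 -55:172,150,136 -58:192,184,180 -61:150,148,149 -64:103,102,103 -67:99,98,98 -70:96,94,88 -73:97,91,67 -76:103,92,46 -79:108,95,37
x 140 14:78,71,68 11:81,67,64 8:90,64,60 5:108,76,69 2:143,120,111 -1:176,165,158 -4:182,180,179 -7:139,147,141 -10:87,113,93 -13:67,107,77 -16:63,110,74 -19:63,110,72 -22:63,108,71 -25:62,108,70 -28:62,107,70 -31:62,108,70 -34:63,108,70 -37:58,104,67 -40:55,101,65 -43:52,100,64 -46:52,100,65 -49:69,109,79 -52:114,137,120 -55:172,179,174 -58:184,184,185 -61:146,146,147 -64:108,108,109 -67:94,94,94 -70:91,90,90 -73:84,81,79 -76:79,74,71 -79:78,73,70
```

View pics/a5.png

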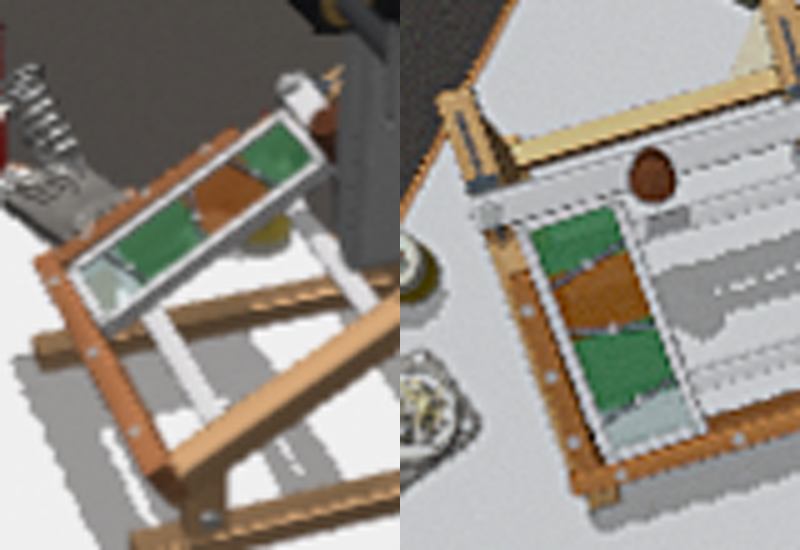

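Run:
```python
from g import *
D2=D.copy();D2[2]=np.radians(17.3)
ys=np.arange(22,-72,-1.5)
for c in CM:
  for f in("0","_f"):
    im=cv2.imread(f"pics/{c}{f}.png").astype(np.float32);acc=[]
    for x in np.arange(15,108,1.5):
        P=proj(deckP(D2,[(x,y,12.5) for y in ys]),c).astype(np.float32);acc.append(cv2.remap(im,P[:,:1],P[:,1:],1)[:,0])
    v=np.mean(acc,0);print(c,f," ".join(f"{y:g}:{int(a[2])}/{int(a[0])}" for y,a in zip(ys,v) if y>-16 or y<-50))
# camera centres in deck frame
for c in CM:
    V=np.array(CM[c]["view"]);C=-V[:3,:3].T@V[:3,3];print(c,(deckR(D[2]).T@(C-[D[0],D[1],.062])).round(2))
```

```text
side 0 22:100/90 20.5:101/89 19:102/89 17.5:104/87 16:109/85 14.5:116/83 13:125/80 11.5:135/79 10:144/78 8.5:149/77 7:151/74 5.5:150/71 4:147/66 2.5:141/61 1:130/55 -0.5:113/48 -2:95/40 -3.5:80/33 -5:72/30 -6.5:69/29 -8:69/29 -9.5:70/30 -11:74/33 -12.5:80/38 -14:88/46 -15.5:98/55 -51.5:158/149 -53:166/157 -54.5:174/165 -56:181/172 -57.5:187/177 -59:189/180 -60.5:191/180 -62:191/180 -63.5:191/179 -65:190/178 -66.5:190/177 -68:189/175 -69.5:187/173 -71:186/170
side _f 22:100/90 20.5:100/89 19:102/89 17.5:104/87 16:109/85 14.5:116/83 13:125/80 11.5:135/79 10:144/78 8.5:149/77 7:151/74 5.5:150/71 4:148/68 2.5:144/67 1:138/71 -0.5:135/85 -2:140/107 -3.5:153/135 -5:171/162 -6.5:185/180 -8:185/183 -9.5:171/169 -11:146/143 -12.5:122/115 -14:106/96 -15.5:99/85 -51.5:114/93 -53:122/105 -54.5:135/123 -56:154/146 -57.5:175/171 -59:191/189 -60.5:195/195 -62:184/184 -63.5:160/160 -65:132/132 -66.5:111/112 -68:102/102 -69.5:100/100 -71:102/101
top 0 22:166/170 20.5:157/146 19:145/110 17.5:135/75 16:128/56 14.5:120/51 13:118/54 11.5:119/57 10:120/58 8.5:120/54 7:122/48 5.5:122/42 4:110/35 2.5:89/31 1:75/37 -0.5:78/51 -2:96/63 -3.5:113/71 -5:124/78 -6.5:130/88 -8:133/102 -9.5:137/121 -11:147/145 -12.5:157/162 -14:162/168 -15.5:163/168 -51.5:163/167 -53:163/166 -54.5:161/165 -56:161/164 -57.5:161/165 -59:162/166 -60.5:163/167 -62:162/166 -63.5:160/164 -65:160/164 -66.5:160/163 -68:156/159 -69.5:152/155 -71:150/153
top _f 22:189/193 20.5:180/168 19:168/129 17.5:157/90 16:148/68 14.5:141/63 13:139/67 11.5:139/70 10:140/70 8.5:141/65 7:142/57 5.5:140/47 4:125/35 2.5:105/39 1:112/86 -0.5:147/151 -2:178/187 -3.5:184/190 -5:164/165 -6.5:130/120 -8:99/79 -9.5:86/63 -11:87/66 -12.5:89/71 -14:91/74 -15.5:93/76 -51.5:95/79 -53:117/115 -54.5:156/162 -56:182/188 -57.5:181/185 -59:160/164 -60.5:147/150 -62:155/158 -63.5:168/171 -65:172/175 -66.5:171/175 -68:171/174 -69.5:170/173 -71:169/172
side [ 0.1  -0.88  0.66]
top [ 0.48 -0.14  1.14]
```

The last picture shows the panel flat and squared: its lower end is at the ledge (side crop ~(105,315)), its long side lies along the fence, and the bar is against its upper end (top crop ~(570,205)). The edge profiles put the panel parallel to the fence and within measuring error of touching it, as the contact forces did. The other things are where they were.

```bash
python3 -c "
from cell import arm
print(arm.hand_in())"
```

```text
the job is handed in; nothing more can be done
None
```

The long panel lies flat on the stand, pushed home against the ledge and fence with the stop bar closed onto its upper end; I handed it in at about 37 s of the 61 s allowed, though the pictures cannot rule out a gap under 1 mm at the fence.

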